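# Snap the battery cover onto the wheel control box

## Task

Put the white cover back on the sloping battery bay of the wheel's control box: lay it in between the corner guides, grip rib outward, and let go; then press it down until every edge has clicked under its orange clip and it sits flush all round. Leave the two little bottles and the gold tin standing where they are.

Things in the scene. Friction and masses are not known exactly. Their poses are not given: they have to be found in the camera images.
- console: grey wedge-shaped control box of a potter's wheel, fixed, 119 x 157 mm on the bench, 22 mm high in front, 91 mm at the back, with the battery bay on its slope. Origin: centre of its underside; x level, from its low front to its high back, z up. The low front looks roughly to the left as seen from the robot (world +y).
- bay: battery bay on the box's slope, 30 deg from level: x up the slope, y level, z square out of the slope (up and towards the low side). Origin: centre of the ledge plane; the seated cover's underside is at z = 0. Opening 112.4 x 132.4 mm (x, y), rim 10 mm wide, top z = 6 mm. Black corner guides 20 mm along each side, to z = 25 mm, flared above 18. A cover laid in rests on the clips at z = 12 mm.
- cover: white flat plastic cover 110 x 130 x 6 mm (x, y, z), 0.09 kg, loose, face up on the bench. Origin: centre of its underside; z out of its face. Grey grip rib in the middle of the face: 34 mm along x, 12 mm along y, top 24.5 mm above the underside. Orange dots to press at x = +-36 mm, y = 0 and x = 0, y = +-41 mm. Fits with its x along the bay's x, either way round.
- mid_xp (a point): point on the cover's underside by the middle of its +x (x = 52 mm) edge; in the bay frame its z is 0 when this edge is fully home, about 12 mm when it rests on its clip unpressed
- mid_xn (a point): point on the cover's underside by the middle of its -x (x = -52 mm) edge; in the bay frame its z is 0 when this edge is fully home, about 12 mm when it rests on its clip unpressed
- mid_yp (a point): point on the cover's underside by the middle of its +y (y = 62 mm) edge; in the bay frame its z is 0 when this edge is fully home, about 12 mm when it rests on its clip unpressed
- mid_yn (a point): point on the cover's underside by the middle of its -y (y = -62 mm) edge; in the bay frame its z is 0 when this edge is fully home, about 12 mm when it rests on its clip unpressed
- clip_upper (a joint): orange spring clip at the middle of the bay's +x (upper) edge: round nose 8 mm thick, 32 mm long, centred at bay z = 9 mm, reaching 2.8 mm in over the cover's edge. Value: metres pushed outward; 0 at rest, about 0.003 as the cover's rim passes, 0 again after the click. A press of 8 to 18 N clicks it.
- clip_lower (a joint): orange spring clip at the middle of the bay's -x (lower) edge: round nose 8 mm thick, 32 mm long, centred at bay z = 9 mm, reaching 2.8 mm in over the cover's edge. Value: metres pushed outward; 0 at rest, about 0.003 as the cover's rim passes, 0 again after the click. A press of 8 to 18 N clicks it.
- clip_left (a joint): orange spring clip at the middle of the bay's +y edge: round nose 8 mm thick, 32 mm long, centred at bay z = 9 mm, reaching 2.8 mm in over the cover's edge. Value: metres pushed outward; 0 at rest, about 0.003 as the cover's rim passes, 0 again after the click. A press of 8 to 18 N clicks it.
- clip_right (a joint): orange spring clip at the middle of the bay's -y edge: round nose 8 mm thick, 32 mm long, centred at bay z = 9 mm, reaching 2.8 mm in over the cover's edge. Value: metres pushed outward; 0 at rest, about 0.003 as the cover's rim passes, 0 again after the click. A press of 8 to 18 N clicks it.
- dark_bottle: bystander: small dark blue-grey bottle with a white cap, 32 mm across, 48 mm high; origin at the centre of its underside
- red_bottle: bystander: small dark red bottle with a white cap, 32 mm across, 53 mm high; origin at the centre of its underside
- gold_tin: bystander: olive-gold screw tin, 68 mm across, 74 mm high; origin at the centre of its underside

How it is judged:
By the outcome, as a careful person would: the job done as asked, in the order asked, and still so for the second after the job is handed in, with the robot touching nothing.
It also fails if it takes over 61 s, if anything falls off the work surface, if the arm or the gripper's body presses on something with over 40 N, if the wrist force passes 120 N, or if a joint passes its speed limit or range.

## Robot

A 6-joint arm with a two-finger parallel gripper is mounted at the origin on the work surface; the furniture and walls round the work are solid. World frame = base frame: x ahead of the robot, y to its left, z up, the work surface at z = 0. Lengths are in m, angles in rad, forces in N, time in s.
With the tool pointing down it reaches from about 0.35 to 0.775 m from the base axis. Payload 5.5 kg.
Tool frame: the origin (TCP) lies at the very end of the fingers, on their centre line; the grasp point (between the pads) lies 19 mm behind it; z points along the fingers, x is the direction in which the jaws open and shut, and the axes are right-handed (so a half turn about z gives the same grasp; the last joint's range is limited). The gripper opens to 85 mm and grips with 20 to 120 N. Pads are 22 mm wide; open, the fingers measure 114 mm over their backs; the gripper's body (76 mm by 85 mm) begins 54 mm behind the grasp point. The pads swing forward as they close: fully open they stand 13 mm farther back than shut.
Start: joints at [1.208, 0.313, 0.046, 1.304, 0, 1.431], TCP at [0.127, 0.561, 0.231] pointing down, gripper open.
Joint ranges: [-2.76, 2.76], [-0.86, 1.69], [-1.03, 1.26], [-2.2, 2.34], [-1.47, 1.5], [-3.14, 3.14]. Speed limits (rad/s): [2.57, 2.57, 3.14, 3.14, 3.14, 3.14].

## Interface

Orientations are given as a unit quaternion [w, x, y, z].
In Python, from workcell import monitor, eyes, ticket gives the robot as it stands.
- The arm moves only by the tool send_rows, never from a script. Its argument "targets" is a list of rows, each a list of 5 numbers: the shift along the world's x, y, z in m, then the turn about the world's z in degrees, then the closure in counts, from 0 (fully open) to 255 (shut). A call has 1 to 12 rows; each row shifts and turns the commanded pose from where the row before left it; what a row does not reach is not made up. A row lasts 1/10 s, in which the tool goes at most 50 mm and 8.59 degrees, less where a joint would pass 70% of its speed; a pose out of reach is approached as far as the arm can. A call is refused whole if a number of a shift passes 0.05 or a number of a turn 8.59, either way. A call with a gripper value outside its range is refused whole. The fingers move at their own pace and stop on an object; "newtons" is the grip in N (left out, the last holds). Time passes only in rows, so rows that do not move let the fingers close. It gives the time, the measured TCP pose, the force and the opening at its end, in the units of the state.
- monitor.get_state(): the state, without advancing time (a new reading comes with each control period).
- eyes.read_camera(name): name is "scene" or "top"; returns a dict with "img" (420x560x3 uint8, red, green, blue), "z_map" (420x560 float32, m along the optical axis (not along the pixel's ray), 0 where there is no reading), "camera_matrix" (3x3 intrinsics, pixels), "k1" (the pictures are not rectified: a ray, as slopes to the right and down, at radius r is drawn at 1 + k1 r^2 times it, then the intrinsics apply), "pose" (4x4, takes a point from camera to world coordinates). Camera axes: x right, y down, z forward; pixel columns grow to the right and rows downward; lengths in m; the calibration is good to about 2 mm. A picture is of the moment at which its call begins.
- ticket.hand_in(): hands the job in, once; it reports no verdict.
Trained networks look in the newest picture that a camera, given by its name, has taken for a name from the list of things; names that differ only in an ending like _2 or _b are one class to them, and where a whole thing is asked for, a point or a joint stands for the part that bears it (a point fixed in the world has none). Each returns a list of dicts, best first, with "conf" (0 to 1); they miss things now and then, are a little off and sometimes report something else, mostly with a low value. They report only what shows in the picture. A call takes as long as a camera call.
- eyes.spot_in(name, camera): "xyz" ([x, y, z] in m, in world coordinates, good to about 4 mm: the middle of the surface that is visible of it).
- eyes.tip_of(name, camera): "xyz" ([x, y, z] in m, in world coordinates, good to about 4 mm: a listed point, or the origin of a listed thing).
The state is a dict: "clock": time; "joint_pos": joint angles; "qvel": joint speeds; "tau": joint torques, N m; "tcp_pos": TCP position; "orientation": TCP orientation; "wrist_force": force on the tool from outside, world axes, zero at the start; "ft_torque": the same for the moment, N m; "finger_gap": finger opening in m.
Only numpy, scipy, OpenCV 4.12 (cv2) and the standard library are available. Lean on these libraries where they do the work, as an engineer would, in place of code of your own. Each camera call takes 0.05 s, during which the arm holds its last target.

## Working session

There is one attempt and no reset: what is moved stays moved. The work goes in short steps, Python scripts to look and compute and a tool call to move; the robot and the scene stay as the last step left them, time stands still between calls to the robot, and variables do not carry over. Pictures are saved under pics/ and viewed, and the job is handed in when it is done.

Besides the shell and the picture viewer there is one more tool, called after "Call:" as name(argument=value, ...) on one line, values as JSON. send_rows: Moves the arm, as the interface text tells. Its arguments: {"type":"object","properties":{"targets":{"type":"array"},"newtons":{"type":"number"}},"required":["targets"]}

```bash
ls; mkdir -p pics; python3 - <<'E'
from workcell import monitor, eyes
import cv2
s=monitor.get_state(); print(s)
for c in ["scene","top"]:
    r=eyes.read_camera(c); cv2.imwrite(f"pics/{c}0.png",r["img"][:,:,::-1]); print(c,r["camera_matrix"],r["k1"],r["pose"])
    for n in ["console","bay","cover","dark_bottle","red_bottle","gold_tin","clip_upper","clip_lower","clip_left","clip_right"]:
        print(n,[(round(d["conf"],2),[round(float(v),4) for v in d["xyz"]]) for d in eyes.tip_of(n,c)[:2]], [(round(d["conf"],2),[round(float(v),4) for v in d["xyz"]]) for d in eyes.spot_in(n,c)[:2]])
print(monitor.get_state()["clock"])
E
```

```text
pics
{'clock': 0.0, 'joint_pos': array([ 1.20842731e+00,  3.13996977e-01,  4.49495892e-02,  1.30359529e+00,
       -3.62586438e-06,  1.43120243e+00]), 'qvel': array([-0.00027866, -0.0014362 ,  0.00067013,  0.00070068, -0.00026768,
        0.00197915]), 'tau': array([-1.79317252e-03, -4.80634546e+01,  2.98529845e+01,  1.96519081e-02,
       -2.85167598e-04,  1.52645401e-05]), 'tcp_pos': array([0.12685841, 0.56029469, 0.2303988 ]), 'orientation': array([ 4.71768330e-04,  7.81324505e-01,  6.24124319e-01, -7.93527810e-04]), 'wrist_force': array([0.54162214, 0.60356535, 0.59815864]), 'ft_torque': array([-0.00616767, -0.02043941,  0.02030436]), 'finger_gap': 0.08551079091425355}
scene [[449.83353739   0.         281.93236458]
 [  0.         449.83353739 207.53488917]
 [  0.           0.           1.        ]] 0.029837858967601924 [[-0.80217049 -0.44555063  0.39750112  0.2005161 ]
 [-0.59697093  0.5848796  -0.549128    0.5042219 ]
 [ 0.01217402 -0.67779089 -0.73515393  0.8419938 ]
 [ 0.          0.          0.          1.        ]]
console [(0.96, [0.5807, 0.1726, -0.0092])] [(0.57, [0.5639, 0.1883, 0.0557])]
bay [(0.84, [0.5907, 0.1732, 0.0689])] [(0.6, [0.584, 0.1803, 0.0709])]
cover [(0.65, [0.5748, -0.2083, -0.0037])] [(0.24, [0.5766, -0.0414, 0.0351])]
dark_bottle [(0.66, [0.5827, -0.0459, -0.0])] [(0.7, [0.5862, 0.1768, 0.0734])]
red_bottle [(0.86, [0.5028, -0.0555, 0.0016])] [(0.68, [0.4986, -0.0454, 0.0396])]
gold_tin [(0.92, [0.6884, -0.0712, 0.0026])] [(0.74, [0.6802, -0.0504, 0.0555])]Traceback (most recent call last):
  File "<stdin>", line 7, in <module>
ValueError: it knows: bay, console, cover, dark_bottle, gold_tin, mid_xn, mid_xp, mid_yn, mid_yp, red_bottle
```

```bash
python3 - <<'E'
from workcell import monitor, eyes
import cv2,numpy as np
for c in ["top","scene"]:
    r=eyes.read_camera(c); cv2.imwrite(f"pics/{c}0.png",r["img"][:,:,::-1]); print(c,r["camera_matrix"],r["k1"],r["pose"])
    np.savez(f"{c}0.npz",**r)
    if c=="top":
     for n in ["console","bay","cover","dark_bottle","red_bottle","gold_tin"]:
        print(n,[(round(d["conf"],2),[round(float(v),4) for v in d["xyz"]]) for d in eyes.tip_of(n,c)[:2]])
print(monitor.get_state()["clock"])
E
```

```text
top [[474.84614986   0.         272.58602375]
 [  0.         474.84614986 209.56464596]
 [  0.           0.           1.        ]] -0.08074064744475454 [[-0.02295981 -0.99489106  0.09830879  0.4872633 ]
 [-0.99961574  0.02131812 -0.01771741 -0.03310756]
 [ 0.01553113 -0.0986778  -0.99499823  1.13417737]
 [ 0.          0.          0.          1.        ]]
console [(0.66, [0.5812, 0.1749, 0.0026]), (0.44, [0.5498, -0.2663, 0.0007])]
bay [(0.94, [0.5849, 0.1763, 0.0683])]
cover [(0.89, [0.5734, -0.2147, -0.0007]), (0.31, [0.5028, -0.0521, -0.0035])]
dark_bottle [(0.59, [0.582, -0.0528, -0.002])]
red_bottle [(0.55, [0.5019, -0.051, -0.0038])]
gold_tin [(0.51, [0.6222, -0.2319, 0.0007])]
scene [[449.83353739   0.         281.93236458]
 [  0.         449.83353739 207.53488917]
 [  0.           0.           1.        ]] 0.029837858967601924 [[-0.80217049 -0.44555063  0.39750112  0.2005161 ]
 [-0.59697093  0.5848796  -0.549128    0.5042219 ]
 [ 0.01217402 -0.67779089 -0.73515393  0.8419938 ]
 [ 0.          0.          0.          1.        ]]
1.05
```

View pics/scene0.png

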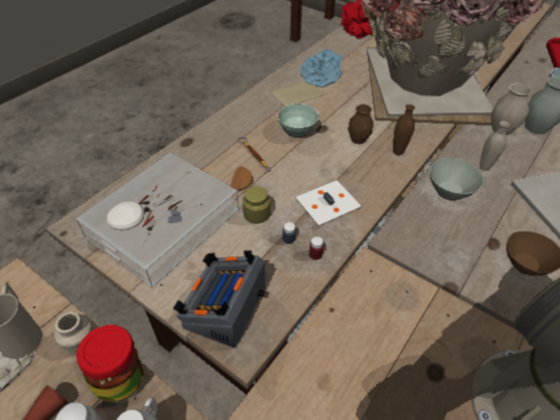

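View pics/top0.png

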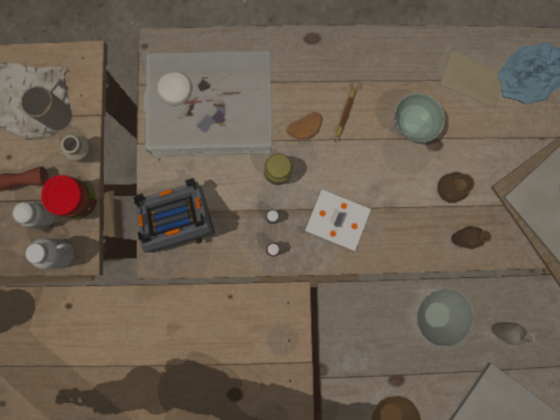

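The scene view shows the cover at about (328,202), the console at (222,297) and the bottles at (289,232) and (316,247). The tin is at (257,205). The top view shows the cover at (338,220), the console at (174,215), the tin at (278,168) and the bottles at (273,216) and (273,249). Next I'll measure the yaws and positions accurately.

```bash
cat > h.py <<'E'
import numpy as np,cv2
def load(c): return dict(np.load(c))
def unproj(r,u,v,z=None):
    K=r["camera_matrix"];k=float(r["k1"])
    u=np.atleast_1d(u).astype(float);v=np.atleast_1d(v).astype(float)
    p=cv2.undistortPoints(np.stack([u,v],1)[:,None],K,np.array([k,0,0,0,0.]))[:,0]
    if z is None: z=r["z_map"][v.round().astype(int),u.round().astype(int)]
    P=np.c_[p*np.asarray(z)[:,None],z]
    T=r["pose"]; return P@T[:3,:3].T+T[:3,3]
def cloud(r):
    h,w=r["z_map"].shape; v,u=np.mgrid[:h,:w]
    P=unproj(r,u.ravel(),v.ravel()).reshape(h,w,3); P[r["z_map"]==0]=np.nan; return P
def proj(r,P):
    T=np.linalg.inv(r["pose"]);P=np.atleast_2d(P)
    return cv2.projectPoints(P@T[:3,:3].T+T[:3,3],np.zeros(3),np.zeros(3),r["camera_matrix"],np.array([float(r["k1"]),0,0,0,0.]))[0][:,0]
E
python3 - <<'E'
from h import *
for c in ["top","scene"]:
    r=load(c+"0.npz");P=cloud(r);im=r["img"].astype(int)
    m=(abs(P[...,0]-.573)<.1)&(abs(P[...,1]+.21)<.1)&(P[...,2]<.06)
    white=m&(im.min(2)>130)&(im.max(2)-im.min(2)<40)
    org=(im[...,0]>170)&(im[...,0]-im[...,2]>110)&(im[...,1]<140)
    n,l,s,cen=cv2.connectedComponentsWithStats((org&m).astype(np.uint8))
    print(c,"dots");
    for i in range(1,n):
        if s[i,4]>4: print(s[i,4],cen[i],P[l==i].mean(0).round(4))
    wm=m&(im.min(2)>110); wm=cv2.morphologyEx((wm|(org&m)).astype(np.uint8),cv2.MORPH_CLOSE,np.ones((5,5)))
    n,l,s,cen=cv2.connectedComponentsWithStats(wm); i=1+s[1:,4].argmax()
    cnt=max(cv2.findContours((l==i).astype(np.uint8),0,2)[0],key=cv2.contourArea)
    q=P[l==i]; print("cover px",s[i],np.nanmean(q,0),np.nanmedian(q[:,2]))
    K=cnt[:,0].astype(float)
    # project on plane z=.006
    a=unproj(r,K[:,0],K[:,1],np.ones(len(K)));o=r["pose"][:3,3];d=a-o
    X=o+d*((.006-o[2])/d[:,2])[:,None]
    print(cv2.minAreaRect((X[:,:2]*1000).astype(np.float32)))
    # rib
    rb=m&(im.max(2)<130)&(P[...,2]>.015)
    if rb.sum()>5: print("rib",rb.sum(),np.nanmean(P[rb],0),cv2.minAreaRect((P[rb][:,:2]*1000).astype(np.float32)))
    m2=(abs(P[...,0]-.58)<.13)&(abs(P[...,1]-.175)<.13)&(P[...,2]>.02)&(P[...,2]<.2)
    n,l,s,cen=cv2.connectedComponentsWithStats((org&m2).astype(np.uint8))
    print("clips")
    for i in range(1,n):
        if s[i,4]>8: print(s[i,4],cen[i].round(1),P[l==i].mean(0).round(4))
    x,y=(int(v) for v in np.array(np.where(m2)[::-1]).min(1)); x2,y2=(int(v) for v in np.array(np.where(m2)[::-1]).max(1))
    print(x,x2,y,y2)
    cv2.imwrite(f"pics/{c}_con.png",cv2.resize(r["img"][max(0,y-10):y2+10,max(0,x-10):x2+10,::-1],None,fx=4,fy=4,interpolation=cv2.INTER_CUBIC)[:600,:800])
E
```

```text
top dots
16 [343.5 205.5] [ 0.6049 -0.2235  0.0063]
20 [322.05 212.9 ] [ 0.5882 -0.1714  0.0053]
20 [354.05 225.9 ] [ 0.5553 -0.2473  0.0053]
cover px [ 305  189   66   62 2379] [ 0.57169976 -0.20828592  0.00552408] 0.005494377426654928
((572.1407470703125, -208.64007568359375), (130.52952575683594, 111.1091079711914), 66.23674011230469)
rib 77 [ 0.57181262 -0.20847325  0.02372953] ((571.5089721679688, -208.60130310058594), (11.663469314575195, 33.292423248291016), 65.64068603515625)
clips
133 213 178 252
scene dots
14 [320.14285714 191.92857143] [ 0.6053 -0.2237  0.0079]
13 [341. 195.] [ 0.5561 -0.2472  0.0078]
13 [314.23076923 206.23076923] [ 0.5893 -0.1722  0.0076]
15 [335.93333333 209.6       ] [ 0.5398 -0.1966  0.0065]
cover px [ 276  166   90   77 3693] [ 0.57673758 -0.19942201  0.00314485] 0.002201801512822177
((570.463134765625, -205.85256958007812), (202.24081420898438, 200.1348114013672), 89.84217834472656)
rib 62 [ 0.57088726 -0.20609636  0.0227468 ] ((571.8676147460938, -206.38526916503906), (12.644547462463379, 31.11467742919922), 69.370849609375)
clips
27 [230.6 258. ] [0.6105 0.1162 0.083 ]
35 [195.9 283.7] [0.6403 0.1929 0.0537]
40 [237.8 283.5] [0.5453 0.1671 0.1105]
30 [200.7 311.8] [0.5732 0.2441 0.0829]
173 264 250 343
```

View pics/scene_con.png

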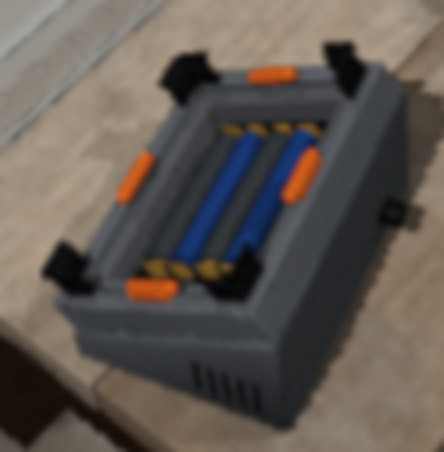

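View pics/top_con.png

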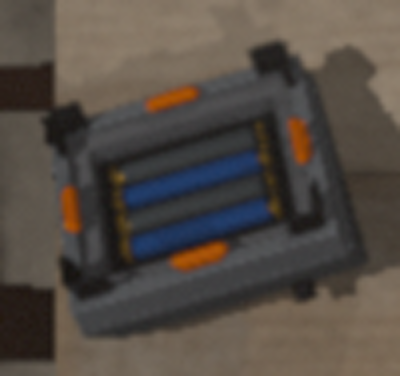

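Both views show the console with the low side toward world +x: the clips' heights are 0.054 at the far side and 0.111 near the robot. The task text says the low front looks left, so I'll check this on depth and fit the bay.

```bash
cat >> h.py <<'E'
from scipy.optimize import least_squares
def bayR(yaw,t=np.radians(30)):
    h=np.array([np.cos(yaw),np.sin(yaw),0]);x=h*np.cos(t)+np.array([0,0,np.sin(t)])
    y=np.array([-np.sin(yaw),np.cos(yaw),0]);return np.c_[x,y,np.cross(x,y)]
def orange(r,lo=8):
    im=cv2.resize(r["img"],None,fx=1,fy=1).astype(int)
    org=(im[...,0]>130)&(im[...,0]-im[...,2]>90)&(im[...,1]<0.62*im[...,0])
    n,l,s,cen=cv2.connectedComponentsWithStats(org.astype(np.uint8))
    return [(s[i,4],cen[i],l==i) for i in range(1,n) if s[i,4]>=lo]
E
python3 - <<'E'
from h import *
C=np.array([[56.2,0,9],[-56.2,0,9],[0,66.2,9],[0,-66.2,9]])/1000
obs={}
for c in ["top","scene"]:
    r=load(c+"0.npz");P=cloud(r)
    pts=[]
    box=(173,264,250,343) if c=="scene" else (133,213,178,252)
    for a,cen,m in orange(r):
        if box[0]<cen[0]<box[1] and box[2]<cen[1]<box[3]:
            print(c,a,cen.round(1),np.nanmean(P[m],0).round(4)); pts.append(cen)
    obs[c]=(r,np.array(pts))
    m2=(abs(P[...,0]-.58)<.13)&(abs(P[...,1]-.175)<.13)&(P[...,2]>.02)&(P[...,2]<.2)
    print(P[m2][:,2].min(),P[m2][:,2].max())
def res(p,cs):
    R=bayR(p[3]);W=C@R.T+p[:3];o=[]
    for c in cs:
        r,pts=obs[c];q=proj(r,W)
        for k in q: o.append(pts[np.argmin(np.linalg.norm(pts-k,axis=1))]-k)
    return np.ravel(o)
for cs in (["top"],["scene"],["top","scene"]):
    s=least_squares(res,[.586,.178,.072,np.radians(195)],args=(cs,),x_scale=.01)
    print(cs,s.x[:3].round(4),np.degrees(s.x[3]).round(2),s.fun.round(1))
    p=s.x
np.save("bay.npy",p)
# depth check: rim points in bay frame
R=bayR(p[3])
for c in ["top","scene"]:
    r=load(c+"0.npz");P=cloud(r).reshape(-1,3);B=(P-p[:3])@R
    for name,m in dict(xp=(B[:,0]>.059)&(B[:,0]<.064)&(abs(B[:,1])<.04)&(abs(B[:,1])>.02),xn=(B[:,0]<-.059)&(B[:,0]>-.064)&(abs(B[:,1])<.04)&(abs(B[:,1])>.02),yp=(B[:,1]>.069)&(B[:,1]<.074)&(abs(B[:,0])<.03)&(abs(B[:,0])>.018),yn=(B[:,1]<-.069)&(B[:,1]>-.074)&(abs(B[:,0])<.03)&(abs(B[:,0])>.018)).items():
        z=B[m,2];z=z[abs(z)<.03];print(c,name,len(z),np.median(z).round(4))
E
```

```text
top 36 [165.5 192.1] [0.6398 0.1929 0.0526]
top 30 [197.3 202.8] [0.6101 0.1157 0.0818]
top 27 [139.9 220.4] [0.5734 0.2442 0.0822]
top 42 [172.4 231.6] [0.5452 0.1661 0.1096]
0.02056798541512217 0.12561543722252733
scene 40 [230.4 258.4] [0.6108 0.1165 0.0821]
scene 64 [238.2 283.5] [0.5451 0.1663 0.1097]
scene 47 [196.1 284.1] [0.6396 0.1933 0.0533]
scene 58 [200.5 311.9] [0.5738 0.2442 0.0821]
0.020057748543872655 0.12558685649794998
['top'] [0.5868 0.1764 0.084 ] 195.89 [ 0.1 -0.2  0.2 -0.1 -0.1  0.1 -0.1  0.2]
['scene'] [0.5856 0.1808 0.0786] 196.1 [ 0.1  0.1  0.  -0.1 -0.1  0.  -0.  -0. ]
['top', 'scene'] [0.5879 0.1787 0.0738] 195.99 [ 0.2  0.1  0.3 -0.3  0.3  0.2 -0.4  0.3  0.2  0.  -0.2 -0.1 -0.2 -0.1
 -0.2  0.2]
top xp 112 -0.0058
top xn 46 0.0016
top yp 16 0.0023
top yn 15 0.0031
scene xp 201 -0.0082
scene xn 53 0.0025
scene yp 12 0.0037
scene yn 54 -0.0037
```

```bash
python3 - <<'E'
from h import *
yaw=np.radians(196);R=bayR(yaw)
for c in ["top","scene"]:
    r=load(c+"0.npz");P=cloud(r);im=r["img"].astype(int)
    p=np.array([.5861,.1780,.0708]);B=(P-p)@R
    m=(abs(B[...,0])<.09)&(abs(B[...,1])<.1)&(abs(B[...,2])<.05)
    # height histogram for clip-free rim strip
    for nm,mm in dict(xp=m&(B[...,0]>.056)&(abs(B[...,1])<.045)&(abs(B[...,1])>.018),xn=m&(B[...,0]<-.056)&(abs(B[...,1])<.045)&(abs(B[...,1])>.018),yp=m&(B[...,1]>.066)&(abs(B[...,0])<.034)&(abs(B[...,0])>.018),yn=m&(B[...,1]<-.066)&(abs(B[...,0])<.034)&(abs(B[...,0])>.018)).items():
        q=B[mm]; q=q[q[:,2]>-.006]; k=0 if nm[0]=='x' else 1
        print(c,nm,len(q),"z",np.percentile(q[:,2]*1000,[10,50,90]).round(1),"range",np.percentile(q[:,k]*1000,[2,98]).round(1))
    # guides: dark pixels above z .012
    g=m&(im.max(2)<60)&(B[...,2]>.010)
    n,l,s,cen=cv2.connectedComponentsWithStats(g.astype(np.uint8))
    for i in range(1,n):
        if s[i,4]>8: q=B[l==i]*1000; print("guide",s[i,4],np.percentile(q,3,axis=0).round(1),np.percentile(q,97,axis=0).round(1))
    for a,cen,mm in orange(r):
        if (mm&m).sum()>8: q=B[mm]*1000; print("clip",np.nanmean(q,0).round(1),np.nanpercentile(q,98,axis=0).round(1),np.nanpercentile(q,2,axis=0).round(1))
E
```

```text
top xp 154 z [-4.2  4.6  7.9] range [56.4 66. ]
top xn 131 z [-0.1  5.   7.6] range [-68.4 -56.2]
top yp 45 z [3.  5.6 8.1] range [66.4 76. ]
top yn 38 z [1.3 6.  8.4] range [-74.8 -66.4]
guide 57 [-62.5  53.4  10.3] [-42.7  72.1  27.8]
guide 80 [-64.1 -70.5  10.7] [-43.1 -51.2  26.7]
guide 58 [40.4 50.9 11.4] [61.2 72.2 26.6]
guide 70 [ 39.1 -71.3  10.4] [ 61.1 -51.2  26.5]
clip [-57.4   0.5  12.1] [-54.1  13.8  15.7] [-62.2 -12.1   8.8]
clip [ 0.4 66.5 12.4] [13.3 69.8 15.4] [-11.7  63.3   9.5]
clip [  0.5 -67.1  12.9] [ 11.8 -64.6  15.3] [-13.6 -70.3   9.8]
clip [56.3  0.2 12.3] [60.  12.7 15.3] [ 52.2 -12.1  10.2]
scene xp 190 z [-4.2  3.7  8. ] range [56.5 64.7]
scene xn 144 z [1.2 6.3 8.3] range [-68.2 -56.7]
scene yp 55 z [1.5 6.  8.1] range [66.4 77.3]
scene yn 94 z [-3.9  6.3  8.9] range [-75.1 -66.4]
guide 77 [40.6 51.5 10.8] [60.5 71.4 26.9]
guide 90 [-62.7  53.8  10.6] [-43.5  71.2  26.2]
guide 89 [-62.8 -70.3  11.8] [-42.5 -50.4  27. ]
guide 105 [ 39.4 -71.3  10.2] [ 59.6 -50.8  27.1]
clip [-0.2 65.9 13.2] [12.3 69.4 16. ] [-14.3  62.7   9.9]
clip [56.4 -0.1 12.4] [59.4 15.  15.5] [ 51.9 -13.7   8. ]
clip [-57.    0.   12.6] [-53.   15.9  15.3] [-59.9 -13.5   8.8]
clip [  0.1 -67.1  13. ] [ 11.8 -63.8  16.4] [-13.3 -70.6   8.7]
```

Call:
send_rows(targets=[[0.0222, -0.0384, 0, -1.1, 0], [0.0222, -0.0384, 0, -1.1, 0], [0.0222, -0.0384, 0, -1.1, 0], [0.0222, -0.0384, 0, -1.1, 0], [0.0222, -0.0384, 0, -1.1, 0], [0.0222, -0.0384, 0, -1.1, 0], [0.0222, -0.0384, 0, -1.1, 0], [0.0222, -0.0384, 0, -1.1, 0], [0.0222, -0.0384, 0, -1.1, 0], [0.0222, -0.0384, 0, -1.1, 0]], newtons=40)

```text
clock: 2.05
tcp_pos: [0.3497, 0.1752, 0.2317]
orientation: [0.0, 0.838, 0.546, 0.001]
wrist_force: [1.0, 0.5, 0.4]
finger_gap: 0.0854
```

Call:
send_rows(targets=[[0.0222, -0.0384, 0, 0, 100], [0.0222, -0.0384, 0, 0, 100], [0.0222, -0.0384, 0, 0, 100], [0.0222, -0.0384, 0, 0, 100], [0.0222, -0.0384, 0, 0, 100], [0.0222, -0.0384, 0, 0, 100], [0.0222, -0.0384, 0, 0, 100], [0.0222, -0.0384, 0, 0, 100], [0.0222, -0.0384, 0, 0, 100], [0.0222, -0.0384, 0, 0, 100], [0, 0, 0, 0, 100], [0, 0, 0, 0, 100]])

```text
clock: 3.25
tcp_pos: [0.571, -0.208, 0.2303]
orientation: [-0.001, 0.838, 0.546, -0.0]
wrist_force: [-0.2, 1.3, -0.2]
finger_gap: 0.0521
```

Call:
send_rows(targets=[[0, 0, -0.045, 0, 140], [0, 0, -0.045, 0, 140], [0, 0, -0.045, 0, 140], [0, 0, -0.035, 0, 140], [0.001, 0, -0.02, 0, 140], [0, 0, 0, 0, 140]])

```text
clock: 3.85
tcp_pos: [0.5691, -0.2044, 0.0385]
orientation: [-0.003, 0.837, 0.547, -0.002]
wrist_force: [0.1, 0.0, -0.5]
finger_gap: 0.0386
```

```bash
python3 - <<'E'
from h import *
from workcell import monitor, eyes
for c,b in [("top",(290,150,400,290)),("scene",(260,140,370,240))]:
    r=eyes.read_camera(c);cv2.imwrite(f"pics/{c}1.png",cv2.resize(r["img"][b[1]:b[3],b[0]:b[2],::-1],None,fx=4,fy=4,interpolation=cv2.INTER_CUBIC))
s=monitor.get_state();print(s["tcp_pos"],s["finger_gap"])
print(proj(r,[s["tcp_pos"]])-np.array(b[:2]))
E
```

```text
[ 0.57193962 -0.20618407  0.0421775 ] 0.03848362656861548
[[68.46521876 51.99256345]]
```

View pics/scene1.png

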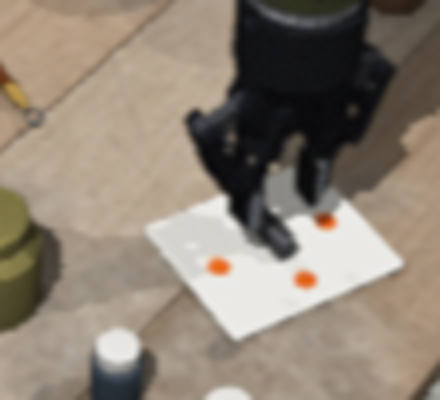

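The scene crop shows the fingers over the rib, one on each side, and aligned with it.

Call:
send_rows(targets=[[0, 0, -0.014, 0, 140], [0, 0, -0.013, 0, 140], [0, 0, 0, 0, 140], [0, 0, 0, 0, 140]])

```text
clock: 4.35
tcp_pos: [0.5717, -0.207, 0.014]
orientation: [-0.0, 0.838, 0.546, -0.0]
wrist_force: [0.6, 0.5, -0.7]
finger_gap: 0.0384
```

Call:
send_rows(targets=[[0, -0.001, -0.0015, 0, 255], [0, 0, 0, 0, 255], [0, 0, 0, 0, 255], [0, 0, 0, 0, 255], [0, 0, 0, 0, 255], [0, 0, 0, 0, 255], [0, 0, 0, 0, 255], [0, 0, 0.01, 0, 255], [0, 0, 0.03, 0, 255], [0, 0, 0.04, 0, 255], [0, 0, 0.04, 0, 255], [0, 0, 0.04, 0, 255]], newtons=40)

```text
clock: 5.55
tcp_pos: [0.5714, -0.2077, 0.1745]
orientation: [-0.001, 0.838, 0.546, -0.0]
wrist_force: [0.9, -0.3, -1.5]
finger_gap: 0.0107
```

Call:
send_rows(targets=[[0.001, 0.02, 0.01, 2, 255], [0.002, 0.037, 0.01, 4, 255], [0.002, 0.04, 0, 4, 255], [0.002, 0.04, 0, 4, 255], [0.003, 0.04, 0, 4, 255], [0.002, 0.04, 0, 4, 255], [0.002, 0.04, 0, 4, 255], [0.002, 0.04, 0, 4, 255], [0.002, 0.036, 0, 4, 255], [0.002, 0.03, 0, 3.7, 255], [0.001, 0.02, 0, 2, 255], [0, 0.005, 0, 0, 255]])

```text
clock: 6.75
tcp_pos: [0.5924, 0.1822, 0.1928]
orientation: [-0.0, 0.601, 0.799, 0.0]
wrist_force: [-0.6, 0.3, -0.2]
finger_gap: 0.0109
```

Call:
send_rows(targets=[[0, 0, 0, 0, 255], [0, 0, 0, 0, 255], [0, 0, 0, 0, 255]])

```text
clock: 7.05
tcp_pos: [0.5931, 0.1786, 0.1929]
orientation: [-0.0, 0.603, 0.798, -0.0]
wrist_force: [0.1, 0.2, -0.7]
finger_gap: 0.0107
```

```bash
cat > look.py <<'E'
from h import *
from workcell import monitor, eyes
import sys
tag=sys.argv[1]
for c,b in [("top",(110,140,250,280)),("scene",(150,210,290,350))]:
    r=eyes.read_camera(c);np.savez(f"{c}{tag}.npz",**r);cv2.imwrite(f"pics/{c}{tag}.png",cv2.resize(r["img"][b[1]:b[3],b[0]:b[2],::-1],None,fx=4,fy=4,interpolation=cv2.INTER_CUBIC))
s=monitor.get_state();print(s["clock"],s["tcp_pos"],s["wrist_force"],s["finger_gap"])
p=np.array([.5868,.1782,.0705]);R=bayR(np.radians(196))
for c in ["top","scene"]:
    r=load(f"{c}{tag}.npz");P=cloud(r);B=(P-p)@R;im=r["img"].astype(int)
    m=(im.min(2)>120)&(im.max(2)-im.min(2)<40)&(abs(B[...,0])<.12)&(abs(B[...,1])<.12)&(B[...,2]>-.02)
    n,l,s,cen=cv2.connectedComponentsWithStats(m.astype(np.uint8))
    if n<2: continue
    m=l==(1+s[1:,4].argmax());m=cv2.erode(m.astype(np.uint8),np.ones((3,3)))>0
    q=B[m]*1000;A=np.c_[q[:,:2],np.ones(len(q))];k=np.linalg.lstsq(A,q[:,2],rcond=None)[0]
    print(c,len(q),"face z in bay = %.1f + %.4f x + %.4f y"%(k[2],k[0],k[1]),"resid",np.std(A@k-q[:,2]).round(2))
    for a,cen,mm in orange(r,5):
        b=np.nanmean(B[mm],0)*1000
        if abs(b).max()<100: print("  orange",a,cen.round(1),b.round(1))
E
python3 look.py 2
```

```text
7.15 [0.59316121 0.17868975 0.19291633] [ 0.24713635  0.22109057 -0.86356136] 0.010596313948623592
top 796 face z in bay = 131.0 + -0.5571 x + 0.0015 y resid 1.92
  orange 34 [163.1 222.9] [82.8  0.3 85.1]
scene 2074 face z in bay = 80.4 + 0.1933 x + -0.2529 y resid 23.64
  orange 38 [228.7 256.4] [83.1  1.7 86.4]
  orange 30 [194.8 286. ] [-56.2  -5.   12.8]
  orange 59 [200.6 311.9] [  1.1 -67.   12.8]
```

View pics/scene2.png

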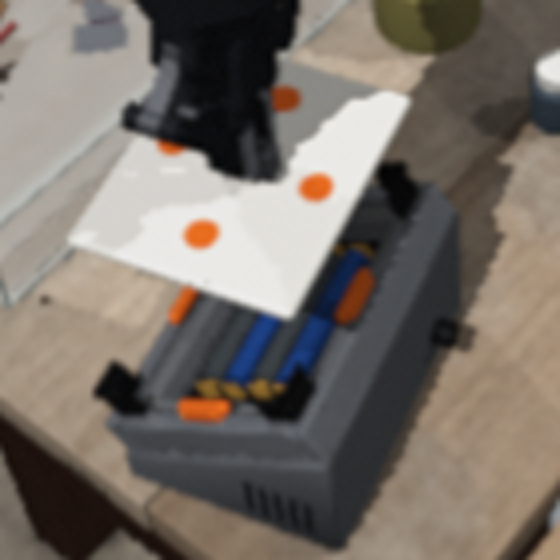

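View pics/top2.png

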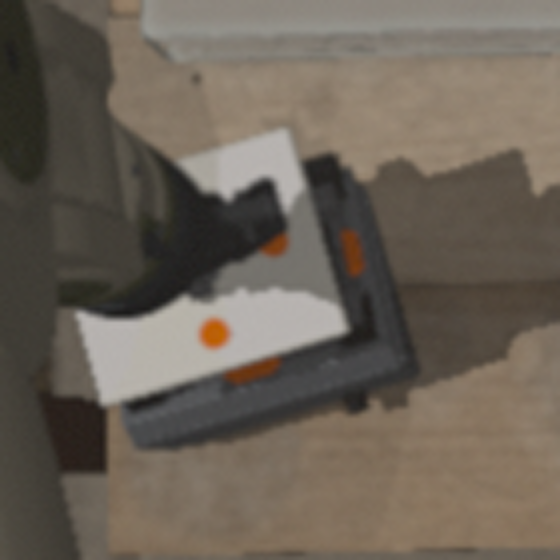

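The pictures show the cover held level over the bay, with its +x dot at (229,256) in the scene view. Its yaw matches the bay. I'll tilt it in the grip by lowering it onto the tops of the upper guides.

Call:
send_rows(targets=[[0, 0, -0.025, 0, 255], [0, 0, -0.02, 0, 255], [0, 0, -0.008, 0, 255], [0, 0, -0.004, 0, 255], [0, 0, -0.003, 0, 255], [0, 0, -0.003, 0, 255], [0, 0, 0, 0, 255]], newtons=25)

```text
clock: 7.85
tcp_pos: [0.5944, 0.1797, 0.1322]
orientation: [0.001, 0.602, 0.798, 0.001]
wrist_force: [-1.3, -0.3, 6.0]
finger_gap: 0.0107
```

Call:
send_rows(targets=[[0, 0, -0.003, 0, 255], [0, 0, -0.003, 0, 255], [0, 0, -0.003, 0, 255], [0, 0, 0, 0, 255]])

```text
clock: 8.25
tcp_pos: [0.5974, 0.1805, 0.1247]
orientation: [0.003, 0.602, 0.798, 0.004]
wrist_force: [4.3, 1.1, 6.3]
finger_gap: 0.0112
```

```bash
python3 look.py 3
```

```text
8.35 [0.59744116 0.18051113 0.12479247] [4.8979492  0.97288806 5.88745284] 0.010786552062210577
top 719 face z in bay = 49.1 + -0.2906 x + -0.0044 y resid 1.81
  orange 28 [168.7 224.8] [52.7 -0.5 34. ]
scene 1673 face z in bay = 46.9 + -0.1969 x + -0.0363 y resid 7.96
  orange 22 [223.6 256.1] [18.2 42.4 45.4]
  orange 28 [230.6 275.5] [53.2  0.7 35.2]
  orange 27 [204.6 289.2] [ 19.  -39.7  45.9]
  orange 57 [200.4 312. ] [  0.6 -67.2  12.9]
```

View pics/scene3.png

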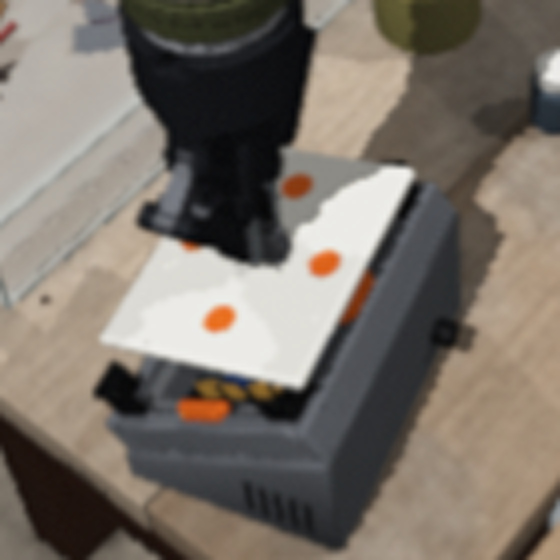

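The cover is rotating in the grip as planned, and has turned about 15° so far. I'll keep lowering it.

Call:
send_rows(targets=[[0, 0, -0.003, 0, 255], [0, 0, -0.003, 0, 255], [0, 0, -0.003, 0, 255], [0, 0, -0.002, 0, 255], [0, 0, 0, 0, 255]])

```text
clock: 8.85
tcp_pos: [0.5989, 0.1809, 0.1143]
orientation: [0.004, 0.602, 0.798, 0.005]
wrist_force: [6.6, 2.3, 6.7]
finger_gap: 0.0111
```

```bash
python3 look.py 4
```

```text
8.95 [0.59887422 0.18091163 0.11436944] [7.37766946 1.84514768 6.78405441] 0.011142112404987659
top 656 face z in bay = 37.0 + -0.0913 x + -0.0031 y resid 1.65
  orange 26 [168.7 224.9] [52.  -0.8 32.6]
scene 1482 face z in bay = 36.8 + -0.0472 x + -0.0264 y resid 5.07
  orange 7 [200.3 275.4] [-19.5  -2.7  42.1]
  orange 24 [230.5 276. ] [52.6  0.2 34.4]
  orange 23 [205.5 292.1] [ 16.2 -40.5  38.3]
  orange 57 [200.4 312. ] [  0.5 -67.1  12.8]
```

View pics/scene4.png

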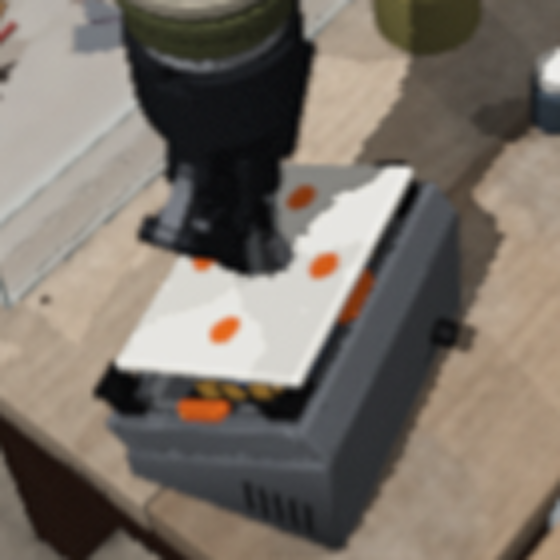

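Call:
send_rows(targets=[[0, 0, -0.003, 0, 255], [0, 0, -0.003, 0, 255], [0, 0, 0, 0, 255], [0, 0, 0, 0, 255]])

```text
clock: 9.35
tcp_pos: [0.5989, 0.1809, 0.1083]
orientation: [0.004, 0.602, 0.798, 0.005]
wrist_force: [6.5, 3.1, 6.4]
finger_gap: 0.0107
```

```bash
python3 look.py 5
```

```text
9.45 [0.59886908 0.18093081 0.10829117] [6.75859658 3.37261545 5.60869653] 0.010932378872825296
top 585 face z in bay = 31.0 + 0.0072 x + -0.0000 y resid 1.48
  orange 19 [168.9 224.6] [50.7 -0.4 31.4]
scene 1370 face z in bay = 24.1 + 0.2101 x + -0.0932 y resid 7.7
  orange 20 [230.6 276.2] [51.7  0.8 33.2]
  orange 10 [202.2 278. ] [-22.   -1.6  33. ]
  orange 18 [206.7 293.7] [ 15.4 -40.4  33.3]
  orange 57 [200.4 312. ] [  0.7 -67.2  13. ]
```

The cover is now parallel to the bay. I'll lift it clear and re-measure before shifting it down the slope.

Call:
send_rows(targets=[[0.003, 0.001, 0.008, 0, 255], [0.01, 0.003, 0.004, 0, 255], [0.005, 0.001, 0, 0, 255], [0, 0, 0, 0, 255], [0, 0, 0, 0, 255]])

```text
clock: 9.95
tcp_pos: [0.6106, 0.1847, 0.1155]
orientation: [-0.0, 0.602, 0.798, -0.0]
wrist_force: [-0.3, -0.6, -0.4]
finger_gap: 0.0109
```

```bash
python3 look.py 6
```

```text
10.05 [0.61037999 0.18469693 0.11537817] [-0.45948891 -0.12816507 -0.40014839] 0.010795300189688401
top 672 face z in bay = 43.5 + 0.0080 x + -0.0002 y resid 1.52
  orange 22 [166.5 219. ] [44.1 -0.7 44.1]
  orange 47 [172.3 231.9] [56.8 -0.3 11.3]
scene 1250 face z in bay = 44.9 + 0.0015 x + -0.0031 y resid 0.91
  orange 18 [224.3 272.3] [44.4  0.4 45.4]
  orange 10 [196.2 274. ] [-26.5  -3.1  47.3]
  orange 67 [238.1 283.6] [56.9 -0.3 12.1]
  orange 20 [200.3 290. ] [  7.9 -40.7  45.1]
  orange 60 [200.7 311.9] [  1.2 -66.9  12.7]
```

View pics/scene6.png

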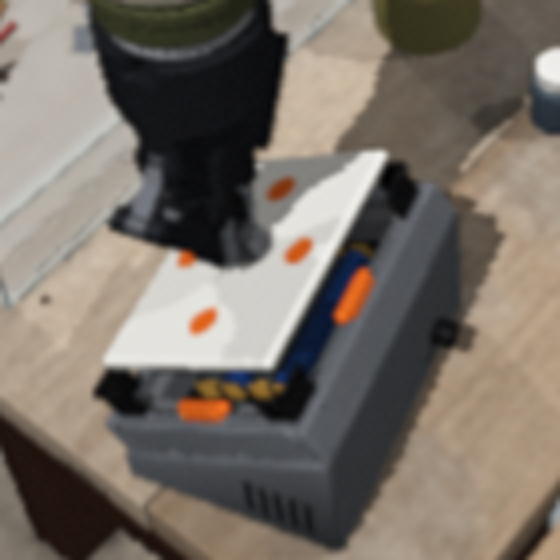

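View pics/top6.png

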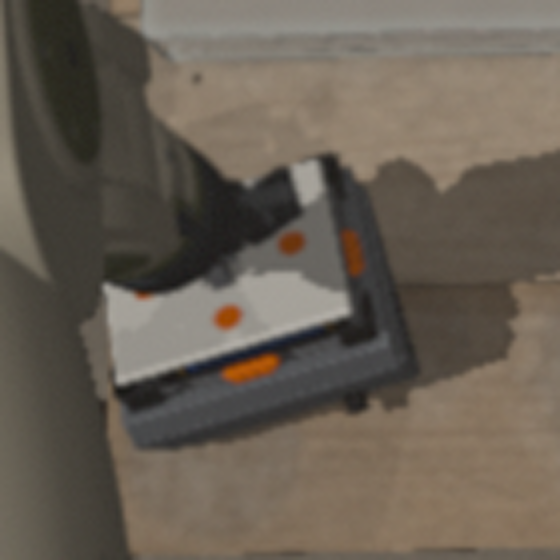

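Call:
send_rows(targets=[[0.0067, 0.0019, -0.004, 0, 255], [-0.0024, -0.0007, -0.0043, 0, 255], [-0.0024, -0.0007, -0.0043, 0, 255], [0, 0, 0, 0, 255], [0, 0, 0, 0, 255], [0, 0, 0, 0, 255]])

```text
clock: 10.65
tcp_pos: [0.613, 0.1853, 0.1034]
orientation: [0.0, 0.602, 0.798, 0.0]
wrist_force: [1.2, 0.0, -0.5]
finger_gap: 0.0108
```

```bash
python3 look.py 7
```

```text
10.75 [0.61316643 0.18534891 0.10351894] [ 1.02911304 -0.72005442 -0.17666974] 0.010879608645513806
top 646 face z in bay = 34.3 + 0.0076 x + -0.0008 y resid 1.57
  orange 23 [167.4 218.1] [35.4 -0.5 35.1]
  orange 47 [172.3 231.9] [57.  -0.2 11.5]
scene 1204 face z in bay = 35.9 + 0.0003 x + -0.0027 y resid 0.94
  orange 19 [223.5 275.3] [36.3  0.5 36.8]
  orange 8 [195.9 277.1] [-36.7  -1.9  36.5]
  orange 67 [238.1 283.6] [56.9 -0.1 12.1]
  orange 17 [199.9 292.9] [  0.5 -41.   36.7]
  orange 59 [200.6 311.9] [  0.8 -66.9  12.6]
```

View pics/scene7.png

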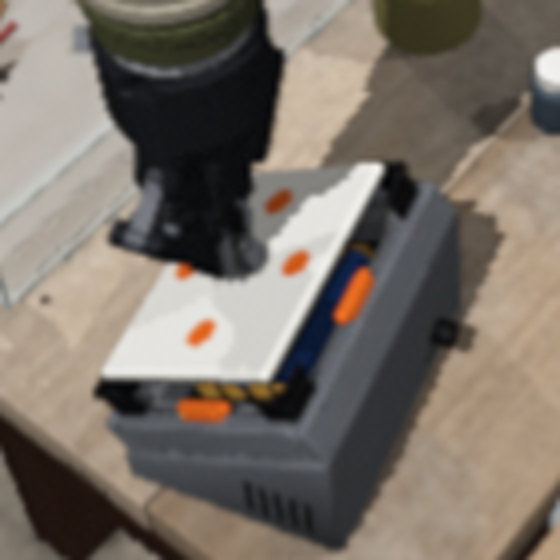

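View pics/top7.png

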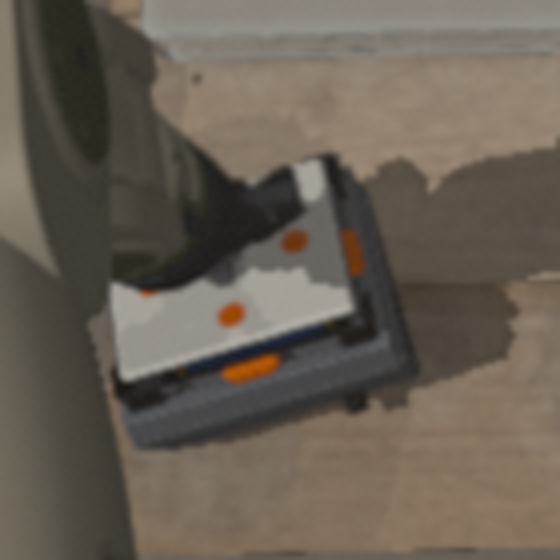

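The cover is centred over the bay to within about 0.5 mm and parallel to it, with its underside about 4 mm above the guide tops. I'll lower it along the slope normal.

Call:
send_rows(targets=[[-0.0014, -0.0004, -0.0026, 0, 255], [-0.0014, -0.0004, -0.0026, 0, 255], [-0.0014, -0.0004, -0.0026, 0, 255], [-0.0014, -0.0004, -0.0026, 0, 255], [0, 0, 0, 0, 255], [0, 0, 0, 0, 255]], newtons=25)

```text
clock: 11.35
tcp_pos: [0.6072, 0.1837, 0.0927]
orientation: [-0.0, 0.602, 0.798, -0.0]
wrist_force: [0.5, 0.3, -0.7]
finger_gap: 0.011
```

```bash
python3 look.py 8
```

```text
11.45 [0.60744873 0.18373364 0.0929315 ] [-0.95462904  0.1562258  -0.99533607] 0.01070892039130923
top 639 face z in bay = 22.0 + 0.0087 x + 0.0002 y resid 1.48
  orange 20 [169.  221.2] [35.1 -0.9 22.7]
  orange 47 [172.3 231.9] [57.2 -0.2 11.8]
scene 1284 face z in bay = 20.1 + 0.1503 x + -0.0695 y resid 6.15
  orange 22 [226.6 279.5] [35.2  0.6 24. ]
  orange 67 [238.1 283.6] [56.9 -0.2 12.1]
  orange 7 [199.3 281.4] [-32.1  -5.3  27.2]
  orange 21 [203.2 296.8] [ -0.5 -40.6  24.2]
  orange 58 [200.5 311.9] [  0.9 -67.1  12.9]
```

View pics/scene8.png

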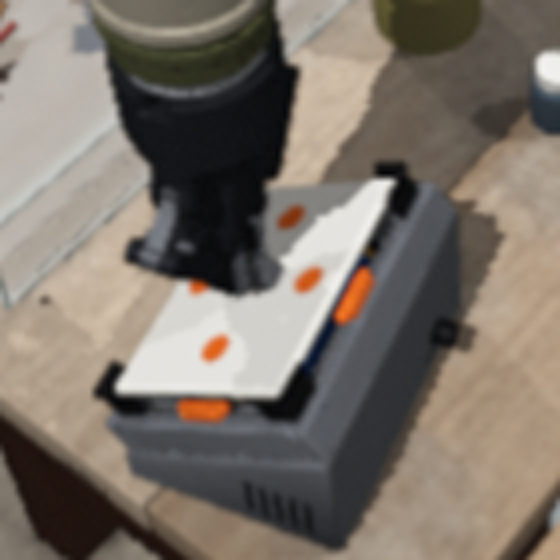

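Call:
send_rows(targets=[[-0.001, -0.0003, -0.0017, 0, 255], [-0.001, -0.0003, -0.0017, 0, 255], [0, 0, 0, 0, 255], [0, 0, 0, 0, 255]])

```text
clock: 11.85
tcp_pos: [0.6055, 0.1831, 0.0895]
orientation: [0.0, 0.602, 0.798, 0.0]
wrist_force: [1.0, -0.6, -0.7]
finger_gap: 0.0109
```

Call:
send_rows(targets=[[-0.0004, -0.0001, -0.0009, 0, 255], [0, 0, 0, 0, 255], [0, 0, 0, 0, 160], [0, 0, 0, 0, 160], [0, 0, 0, 0, 160], [0, 0, 0, 0, 160]])

```text
clock: 12.45
tcp_pos: [0.6047, 0.183, 0.0883]
orientation: [-0.0, 0.602, 0.798, -0.0]
wrist_force: [-0.0, 0.3, -0.5]
finger_gap: 0.0317
```

```bash
python3 look.py 9
```

```text
12.55 [0.60480023 0.18299619 0.0884031 ] [0.24629645 0.0524386  0.378454  ] 0.031693682868162085
top 523 face z in bay = 17.6 + -0.0004 x + -0.0080 y resid 1.52
  orange 20 [169.8 221.6] [33.5 -0.3 18.1]
  orange 45 [172.5 231.8] [57.3  0.3 11.8]
scene 1129 face z in bay = 15.7 + 0.1315 x + -0.0804 y resid 5.83
  orange 7 [223.3 265. ] [-1.3 42.6 19.4]
  orange 64 [238.1 283.8] [57.1 -0.5 12. ]
  orange 20 [227.2 281. ] [33.3  0.9 19.3]
  orange 19 [203.8 297.9] [ -2.4 -40.1  19.9]
  orange 53 [200.  312.1] [ -0.5 -67.3  12.5]
```

Call:
send_rows(targets=[[0, 0, 0.01, 0, 160], [0, 0, 0.03, 0, 160], [0, 0, 0.04, 0, 160], [-0.03, -0.03, 0.03, 0, 255], [-0.03, -0.035, 0, 0, 255], [0, -0.04, 0, 0, 255], [0, -0.03, 0, 0, 255], [0, 0, 0, 0, 255]])

```text
clock: 13.35
tcp_pos: [0.5462, 0.0461, 0.1987]
orientation: [0.001, 0.604, 0.797, 0.0]
wrist_force: [0.1, 0.1, -0.6]
finger_gap: -0.0001
```

```bash
python3 look.py 10
```

```text
13.45 [0.54629888 0.04870461 0.19821694] [ 0.2824265   0.34329632 -0.03491532] 0.0003280904857794169
top 7 face z in bay = 123.6 + 0.3766 x + -0.1494 y resid 1.78
scene 1616 face z in bay = 17.5 + 0.1346 x + -0.0537 y resid 6.9
  orange 17 [222.9 265.2] [-1.8 41.9 19.5]
  orange 64 [238.2 283.6] [57.  -0.2 12. ]
  orange 17 [200.4 281.1] [-38.5   1.   20.4]
  orange 20 [227.2 281. ] [33.5  0.7 19.5]
  orange 20 [203.8 298. ] [ -1.6 -40.8  20.4]
  orange 53 [200.2 312.1] [  0.2 -67.5  12.8]
```

View pics/scene10.png

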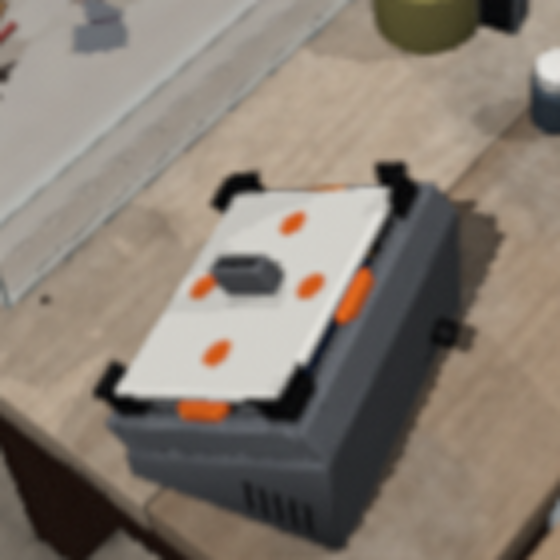

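View pics/top10.png

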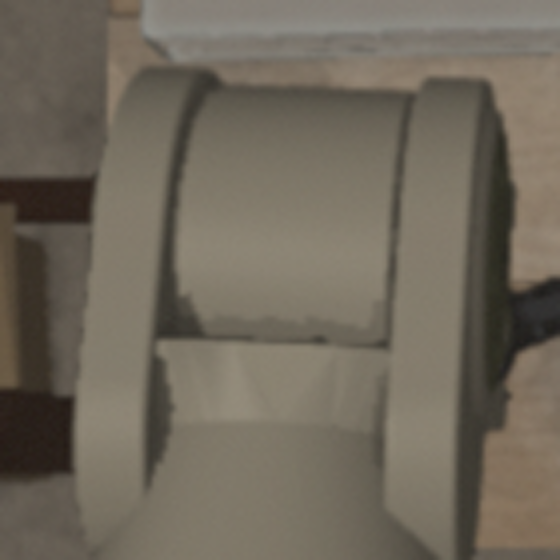

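The scene view shows the cover lying inside all four guides, rib outward and released. The dots are at (223,265), (200,281), (227,281) and (204,298). It rests on the clips, so I'll press the upper edge first with closed fingers.

Call:
send_rows(targets=[[0.007, 0.03, 0, 0, 255], [0.007, 0.035, 0, 0, 255], [0.007, 0.035, -0.02, 0, 255], [0.007, 0.026, -0.028, 0, 255], [0, 0, -0.02, 0, 255], [0, 0, 0, 0, 255], [0, 0, 0, 0, 255]], newtons=60)

```text
clock: 14.15
tcp_pos: [0.5737, 0.1761, 0.1295]
orientation: [-0.0, 0.602, 0.799, -0.0]
wrist_force: [0.9, -0.0, -0.3]
finger_gap: -0.0004
```

```bash
python3 look.py 11
```

```text
14.25 [0.57489441 0.17539007 0.13092059] [ 0.11164847 -0.78760766  0.18828792] 0.00023910737654564694
top 294 face z in bay = 17.5 + -0.0318 x + -0.0087 y resid 1.6
  orange 11 [165.6 195.9] [-39.1   0.8  19.4]
  orange 19 [197.8 201.4] [-2.1 68.2 11.6]
  orange 5 [186.6 202.8] [-3.7 43.9 17.3]
  orange 10 [170.3 222.4] [36.2  0.6 18.6]
  orange 46 [172.5 231.8] [57.   0.1 11.5]
scene 1085 face z in bay = 13.2 + 0.1370 x + -0.1581 y resid 6.75
  orange 64 [238.1 283.8] [57.4 -0.7 12.3]
  orange 17 [200.4 281.1] [-38.8   1.2  20.2]
  orange 20 [227.2 281. ] [33.2  0.9 19.3]
  orange 18 [203.7 297.9] [ -2.3 -40.4  20.2]
  orange 52 [200.2 312.2] [  0.3 -67.6  12.8]
```

View pics/scene11.png

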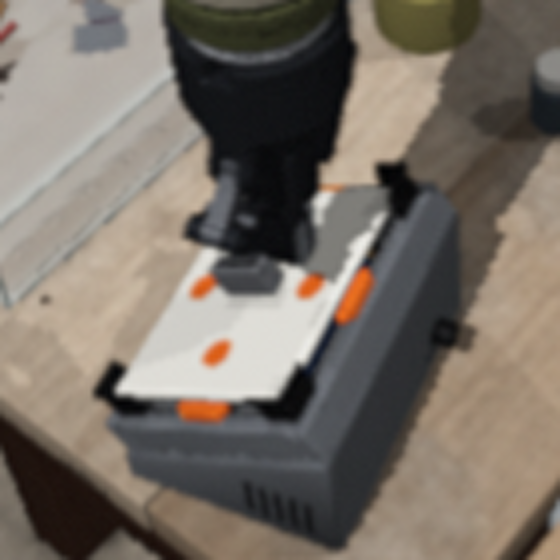

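Call:
send_rows(targets=[[0, 0, -0.012, 0, 255], [0, 0, -0.008, 0, 255], [0, 0, -0.003, 0, 255], [0, 0, -0.003, 0, 255], [0, 0, 0, 0, 255]])

```text
clock: 14.75
tcp_pos: [0.5741, 0.1749, 0.1033]
orientation: [-0.0, 0.602, 0.798, -0.0]
wrist_force: [-0.5, 0.4, 0.4]
finger_gap: 0.0001
```

Call:
send_rows(targets=[[-0.001, -0.0003, -0.0018, 0, 255], [-0.001, -0.0003, -0.0018, 0, 255], [0, 0, 0, 0, 255]])

```text
clock: 15.05
tcp_pos: [0.5731, 0.1747, 0.1009]
orientation: [0.001, 0.602, 0.798, 0.001]
wrist_force: [-0.1, 0.3, 4.2]
finger_gap: 0.0001
```

Contact. I'll keep pressing in small steps.

Call:
send_rows(targets=[[-0.001, -0.0003, -0.0018, 0, 255], [-0.001, -0.0003, -0.0018, 0, 255], [0, 0, 0, 0, 255]])

```text
clock: 15.35
tcp_pos: [0.5715, 0.1743, 0.0976]
orientation: [0.001, 0.602, 0.798, 0.001]
wrist_force: [0.6, 0.2, 6.5]
finger_gap: 0.0002
```

Call:
send_rows(targets=[[-0.001, -0.0003, -0.0018, 0, 255], [-0.001, -0.0003, -0.0018, 0, 255], [0, 0, 0, 0, 255]])

```text
clock: 15.65
tcp_pos: [0.571, 0.1742, 0.0958]
orientation: [0.002, 0.602, 0.798, 0.003]
wrist_force: [0.7, 1.4, 13.6]
finger_gap: -0.0001
```

Call:
send_rows(targets=[[-0.001, -0.0003, -0.0018, 0, 255], [-0.001, -0.0003, -0.0018, 0, 255], [0, 0, 0, 0, 255]])

```text
clock: 15.95
tcp_pos: [0.5706, 0.1739, 0.0943]
orientation: [0.004, 0.602, 0.798, 0.004]
wrist_force: [0.3, 0.6, 22.7]
finger_gap: -0.0001
```

Call:
send_rows(targets=[[-0.001, -0.0003, -0.0018, 0, 255], [-0.001, -0.0003, -0.0018, 0, 255], [0, 0, 0, 0, 255]])

```text
clock: 16.25
tcp_pos: [0.5706, 0.1739, 0.094]
orientation: [0.005, 0.602, 0.798, 0.007]
wrist_force: [-1.8, 1.7, 36.8]
finger_gap: 0.0002
```

```bash
python3 look.py 12
```

```text
16.35 [0.57064495 0.1738548  0.09401187] [-1.87095973  1.29090591 37.13305275] 0.0002831682129481935
top 388 face z in bay = 14.6 + -0.1544 x + -0.0051 y resid 1.74
  orange 20 [165.  195.8] [-39.1  -0.4  20.7]
  orange 16 [197.8 200.2] [-4.7 69.  13. ]
  orange 11 [185.3 202.9] [-6.  40.7 15.4]
  orange 40 [173.  231.7] [59.   1.9 13.9]
scene 1095 face z in bay = 12.3 + 0.0010 x + -0.1091 y resid 9.36
  orange 62 [238.1 283.8] [57.2 -0.7 12.1]
  orange 18 [199.3 280.8] [-28.8  -6.6  30.5]
  orange 24 [204.5 299. ] [ -3.7 -39.8  16.2]
  orange 56 [199.5 313.6] [  0.7 -70.8  12.8]
```

View pics/scene12.png

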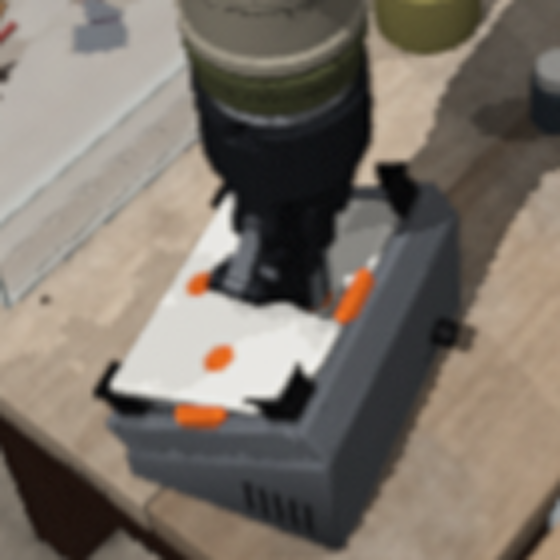

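The upper clip is back at rest (scene pixel (238,284)), and the cover's upper edge is down at rim height, about z 6 at the face, so it has clicked. The side clips are being pushed outward. Next is the lower edge.

Call:
send_rows(targets=[[0, 0, 0.01, 0, 255], [0, 0, 0.02, 0, 255], [0, 0, 0.02, 0, 255], [0.03, 0.009, 0, 0, 255], [0.03, 0.009, 0, 0, 255], [0.01, 0.003, 0, 0, 255], [0, 0, 0, 0, 255], [0, 0, 0, 0, 255]])

```text
clock: 17.15
tcp_pos: [0.6331, 0.193, 0.1344]
orientation: [-0.001, 0.602, 0.798, -0.001]
wrist_force: [-0.6, -1.0, -0.4]
finger_gap: -0.0
```

```bash
python3 look.py 13
```

```text
17.25 [0.63290242 0.19294515 0.13497718] [ 0.16189893 -0.86757013  0.20385619] 0.00020659303110750604
top 1276 face z in bay = 14.1 + -0.1691 x + 0.0014 y resid 1.7
  orange 21 [165.2 195.7] [-38.9   0.3  20.8]
  orange 32 [198.6 202.1] [ 0.3 69.6 12.1]
  orange 22 [185.9 204.1] [-2.  41.6 15.7]
  orange 25 [150.3 214.6] [ -3.7 -41.2  15.4]
  orange 30 [138.8 220.1] [ -0.9 -69.7  12.3]
  orange 24 [170.9 223.3] [31.7 -0.6  8.8]
  orange 44 [172.7 231.8] [57.2  0.6 11.6]
scene 1743 face z in bay = 14.6 + -0.0138 x + -0.0447 y resid 7.91
  orange 24 [232.2 256.4] [-3.2 75.3  8.6]
  orange 20 [223.6 266.1] [-2.5 42.5 16.2]
  orange 19 [200.2 280.1] [-38.7   2.5  22. ]
  orange 56 [238.3 283.9] [57.4 -0.6 11.7]
  orange 22 [229.1 284. ] [32.2  0.8 10.3]
  orange 23 [204.6 298.9] [ -3.  -39.9  16.6]
  orange 55 [199.5 313.1] [ -0.2 -69.6  12.7]
```

View pics/scene13.png

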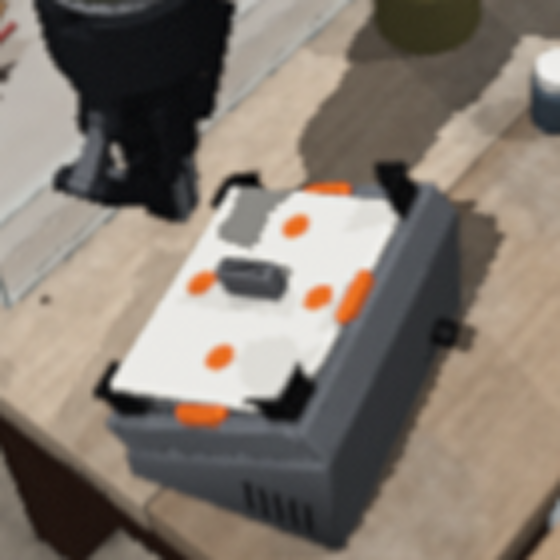

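Call:
send_rows(targets=[[0, 0, -0.025, 0, 255], [0, 0, -0.02, 0, 255], [0, 0, -0.01, 0, 255], [0, 0, -0.004, 0, 255], [0, 0, -0.003, 0, 255], [0, 0, 0, 0, 255]])

```text
clock: 17.85
tcp_pos: [0.6344, 0.1932, 0.074]
orientation: [0.0, 0.602, 0.798, 0.0]
wrist_force: [0.1, 0.7, -0.0]
finger_gap: -0.0001
```

Call:
send_rows(targets=[[-0.001, -0.0003, -0.0018, 0, 255], [-0.001, -0.0003, -0.0018, 0, 255], [0, 0, 0, 0, 255]])

```text
clock: 18.15
tcp_pos: [0.6324, 0.1926, 0.0702]
orientation: [0.0, 0.602, 0.798, 0.0]
wrist_force: [0.0, 0.2, 0.6]
finger_gap: 0.0001
```

Call:
send_rows(targets=[[-0.001, -0.0003, -0.0018, 0, 255], [-0.001, -0.0003, -0.0018, 0, 255], [-0.001, -0.0003, -0.0018, 0, 255], [0, 0, 0, 0, 255]])

```text
clock: 18.55
tcp_pos: [0.6314, 0.1923, 0.0686]
orientation: [0.002, 0.602, 0.798, 0.003]
wrist_force: [-2.7, 0.3, 11.0]
finger_gap: 0.0004
```

Call:
send_rows(targets=[[-0.001, -0.0003, -0.0018, 0, 255], [-0.001, -0.0003, -0.0018, 0, 255], [0, 0, 0, 0, 255]])

```text
clock: 18.85
tcp_pos: [0.6303, 0.192, 0.0662]
orientation: [0.003, 0.602, 0.798, 0.004]
wrist_force: [-2.7, 0.3, 22.1]
finger_gap: -0.0
```

Call:
send_rows(targets=[[-0.001, -0.0003, -0.0018, 0, 255], [-0.001, -0.0003, -0.0018, 0, 255], [0, 0, 0, 0, 255]])

```text
clock: 19.15
tcp_pos: [0.626, 0.1907, 0.0586]
orientation: [0.001, 0.602, 0.798, 0.001]
wrist_force: [-0.4, 0.1, 7.0]
finger_gap: 0.0002
```

Call:
send_rows(targets=[[-0.001, -0.0003, -0.0018, 0, 255], [-0.001, -0.0003, -0.0018, 0, 255], [0, 0, 0, 0, 255]])

```text
clock: 19.45
tcp_pos: [0.6268, 0.1907, 0.058]
orientation: [0.003, 0.602, 0.798, 0.003]
wrist_force: [-0.4, 0.1, 18.9]
finger_gap: 0.0005
```

Call:
send_rows(targets=[[-0.001, -0.0003, -0.0018, 0, 255], [-0.001, -0.0003, -0.0018, 0, 255], [0, 0, 0, 0, 255]])

```text
clock: 19.75
tcp_pos: [0.6273, 0.1908, 0.0576]
orientation: [0.005, 0.602, 0.798, 0.006]
wrist_force: [-0.3, 0.8, 30.1]
finger_gap: -0.0001
```

```bash
python3 look.py 14
```

```text
19.85 [0.62727125 0.19077985 0.05758385] [ 0.15675841  1.27090686 29.98890099] 0.0002691598450325541
top 781 face z in bay = 6.0 + 0.0070 x + -0.0002 y resid 1.49
  orange 9 [186.1 207.2] [-0.7 39.1  6.5]
  orange 25 [139.9 220.1] [  0.5 -66.9  12.7]
  orange 19 [151.8 217.1] [ -2.7 -41.    6.6]
  orange 20 [171.5 224.5] [33.2 -0.3  6. ]
  orange 44 [172.7 231.8] [57.1  0.6 11.5]
scene 1130 face z in bay = 6.8 + 0.0616 x + -0.0176 y resid 3.39
  orange 9 [234.9 257.8] [10.9 67.9 11.9]
  orange 16 [225.9 269. ] [-2.2 42.1  7.6]
  orange 57 [238.2 284. ] [57.3 -0.7 11.7]
  orange 21 [230.5 284.6] [34.1  0.9  8. ]
  orange 13 [193.4 288.2] [-57.  -10.5  12.4]
  orange 20 [207.4 301.6] [ -2.3 -39.8   7.9]
  orange 54 [200.5 312.1] [  0.8 -67.2  12.6]
```

View pics/scene14.png

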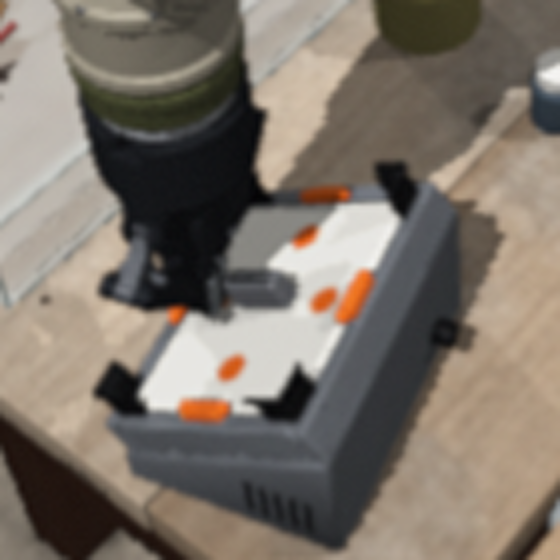

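The face is now at bay z 6.0 with no tilt, and the clips look back at rest. I'll retreat and check all round.

Call:
send_rows(targets=[[0, 0, 0.01, 0, 255], [0, 0, 0.03, 0, 255], [0, 0, 0.04, 0, 255], [0, -0.01, 0.04, 0, 255], [-0.01, -0.045, 0, 0, 255], [-0.01, -0.045, 0, 0, 255], [-0.01, -0.045, 0, 0, 255], [-0.02, -0.04, 0, 0, 255], [-0.03, -0.03, 0, 0, 255], [0, 0, 0, 0, 255], [0, 0, 0, 0, 255]])

```text
clock: 20.95
tcp_pos: [0.5402, -0.0265, 0.1696]
orientation: [-0.001, 0.603, 0.798, -0.0]
wrist_force: [0.6, -0.4, 0.3]
finger_gap: -0.0001
```

```bash
python3 look.py 15; python3 - <<'E'
from h import *
from workcell import eyes
p=np.array([.5868,.1782,.0705]);R=bayR(np.radians(196))
for c in ["top","scene"]:
    r=load(f"{c}15.npz");P=cloud(r);B=(P-p)@R*1000;im=r["img"].astype(int)
    w=(im.min(2)>110)&(im.max(2)-im.min(2)<45)
    for n,(x0,x1,y0,y1) in dict(xp=(40,52,-40,40),xn=(-54,-42,-40,40),yp=(-35,35,50,62),yn=(-35,35,-62,-50)).items():
        m=w&(B[...,0]>x0)&(B[...,0]<x1)&(B[...,1]>y0)&(B[...,1]<y1)&(abs(B[...,2])<35)
        print(c,n,m.sum(),np.median(B[m][:,2]).round(1) if m.sum() else None)
    for n in ["mid_xp","mid_xn","mid_yp","mid_yn"]:
        d=eyes.tip_of(n,c); print(n,[(round(k["conf"],2),((np.array(k["xyz"])-p)@R*1000).round(1)) for k in d[:1]])
    for n in ["dark_bottle","red_bottle","gold_tin"]: print(n,[(round(k["conf"],2),np.round(k["xyz"],3)) for k in eyes.tip_of(n,c)[:1]])
E
```

```text
21.05 [ 0.54153021 -0.02541773  0.16977945] [ 0.19100141 -1.28285259  0.24512153] 7.171561903681686e-05
top 1614 face z in bay = 19.3 + -0.1478 x + 0.0111 y resid 1.7
  orange 23 [164.6 193.1] [-42.4   0.9  26. ]
  orange 23 [185. 201.] [-6.9 41.8 21. ]
  orange 22 [149.9 212.1] [ -6.9 -40.   20.2]
  orange 18 [139.6 221.3] [  3.  -68.1  12.2]
  orange 27 [170.4 220.6] [29.4  1.  15.7]
  orange 47 [172.5 231.7] [57.   0.3 11.9]
scene 1711 face z in bay = 20.5 + -0.1478 x + 0.0098 y resid 1.05
  orange 20 [220.8 264. ] [-5.6 42.6 22.7]
  orange 22 [197.6 278.8] [-41.5   1.6  27.1]
  orange 61 [238.3 283.6] [57.1  0.1 11.8]
  orange 24 [226.6 281.2] [28.8  2.7 16.5]
  orange 24 [202.5 297. ] [ -5.6 -39.   21.4]
  orange 57 [200.4 312. ] [  0.6 -67.1  12.8]
top xp 136 12.5
top xn 146 26.5
top yp 149 19.6
top yn 143 18.6
mid_xp [(0.89, array([48.9,  3.7,  8.4]))]
mid_xn [(0.61, array([-59.6,   2.6,  21.1]))]
mid_yp [(0.66, array([-7.9, 65.2, 13.9]))]
mid_yn [(0.63, array([ -9.2, -60.7,  15.4]))]
dark_bottle [(0.63, array([0.649, 0.192, 0.063]))]
red_bottle []
gold_tin [(0.7, array([ 0.69 , -0.069,  0.001]))]
scene xp 158 13.6
scene xn 133 27.5
scene yp 127 20.9
scene yn 183 19.4
mid_xp [(0.56, array([41.2,  1.1,  8.4]))]
mid_xn [(0.64, array([-62.1,  -2.1,  24.7]))]
mid_yp [(0.63, array([-10.6,  63.5,  14.5]))]
mid_yn [(0.8, array([-11.7, -63.2,  12.6]))]
dark_bottle [(0.77, array([ 0.584, -0.047,  0.002]))]
red_bottle [(0.68, array([ 0.503, -0.058, -0.002]))]
gold_tin [(0.8, array([ 0.689, -0.07 ,  0.003]))]
```

View pics/scene15.png

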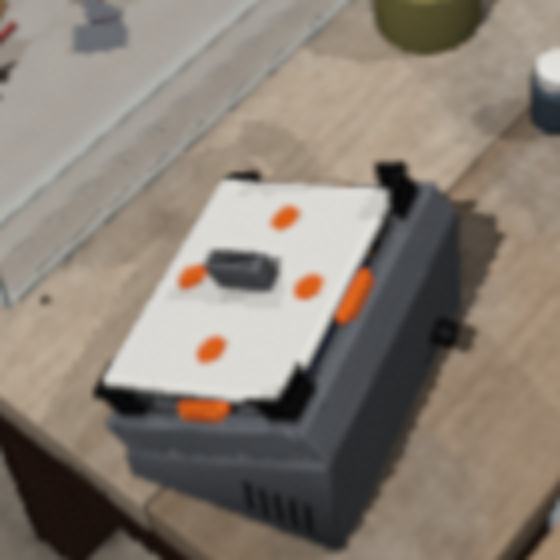

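View pics/top15.png

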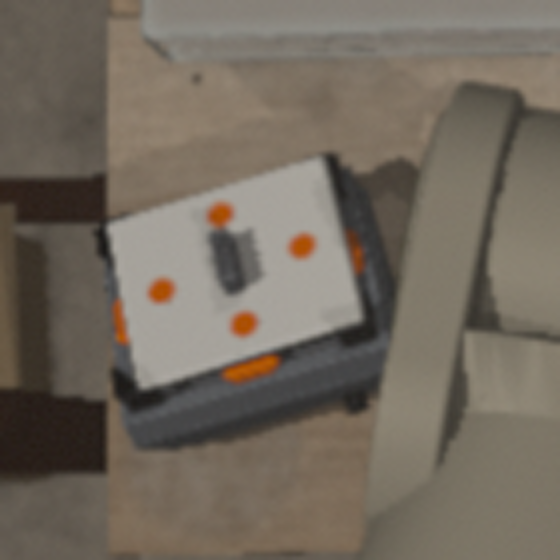

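The check shows a problem. As I lifted straight up, the finger caught the rib and pulled the cover back out. Its lower edge now sits on the lower guides, about 6 mm down the slope and tilted 8°, with clips and bystanders untouched. I'll regrasp the rib, lay the cover in again, and from now on retreat away from the rib.

Call:
send_rows(targets=[[0.008, 0.03, 0, 0, 160], [0.01, 0.035, 0, 0, 160], [0.01, 0.035, 0, 0, 160], [0.01, 0.035, 0, 0, 160], [0.01, 0.035, 0, 0, 160], [0.01, 0.028, -0.01, 0, 160], [0.006, 0.01, -0.02, 0, 160], [0, 0, 0, 0, 160], [0, 0, 0, 0, 160]])

```text
clock: 22.65
tcp_pos: [0.6044, 0.182, 0.1395]
orientation: [-0.001, 0.602, 0.798, -0.001]
wrist_force: [-0.3, 0.8, 0.1]
finger_gap: 0.0322
```

```bash
python3 look.py 16
```

```text
22.75 [0.60522726 0.18148824 0.14083251] [ 0.56133459  0.36523984 -0.03197927] 0.03193784045641699
top 675 face z in bay = 18.9 + -0.1359 x + 0.0109 y resid 1.7
  orange 20 [139.5 220.8] [  1.5 -68.2  12.1]
  orange 27 [170.4 220.6] [29.3  0.9 15.6]
  orange 49 [172.4 231.8] [56.7 -0.1 11.4]
scene 1569 face z in bay = 19.9 + -0.0733 x + 0.0163 y resid 5.6
  orange 12 [221.6 263.2] [-5.4 45.1 22.2]
  orange 22 [197.6 278.8] [-41.6   1.7  27. ]
  orange 62 [238.3 283.7] [57.1 -0.2 11.9]
  orange 23 [226.5 281.3] [29.3  2.  17.1]
  orange 24 [202.5 297. ] [ -5.6 -39.   21.4]
  orange 57 [200.4 312. ] [  0.7 -67.2  12.9]
```

View pics/scene16.png

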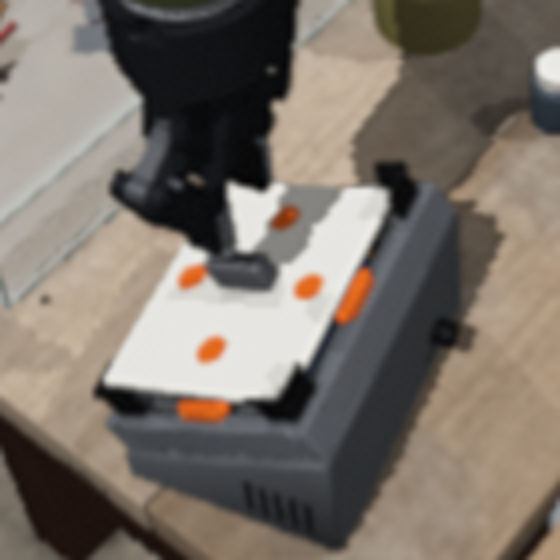

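Call:
send_rows(targets=[[0.001, 0, -0.025, 0, 160], [0, 0, -0.016, 0, 160], [0, 0, -0.008, 0, 160], [0, 0, 0, 0, 160], [0, 0, 0, 0, 160]], newtons=25)

```text
clock: 23.25
tcp_pos: [0.6067, 0.1819, 0.0921]
orientation: [0.0, 0.603, 0.798, 0.001]
wrist_force: [0.4, -0.5, 0.3]
finger_gap: 0.0321
```

```bash
python3 look.py 17
```

```text
23.35 [0.60698113 0.18216491 0.09237812] [-0.03320845  0.13091794  0.09075485] 0.03160576955994952
top 591 face z in bay = 18.7 + -0.1317 x + 0.0117 y resid 1.65
  orange 27 [170.4 220.6] [28.9  0.8 15.1]
  orange 5 [140.4 224.2] [ 12.  -67.   12.6]
  orange 47 [172.4 231.8] [57.   0.1 11.6]
scene 1288 face z in bay = 20.4 + -0.1397 x + 0.0069 y resid 1.76
  orange 13 [221.4 263.6] [-5.2 44.  22.3]
  orange 62 [238.3 283.7] [57.4 -0.4 12.1]
  orange 24 [226.6 281.2] [28.8  2.7 16.5]
  orange 24 [202.5 297. ] [ -5.2 -39.2  21.7]
  orange 60 [200.5 311.9] [  0.7 -66.9  12.6]
```

View pics/scene17.png

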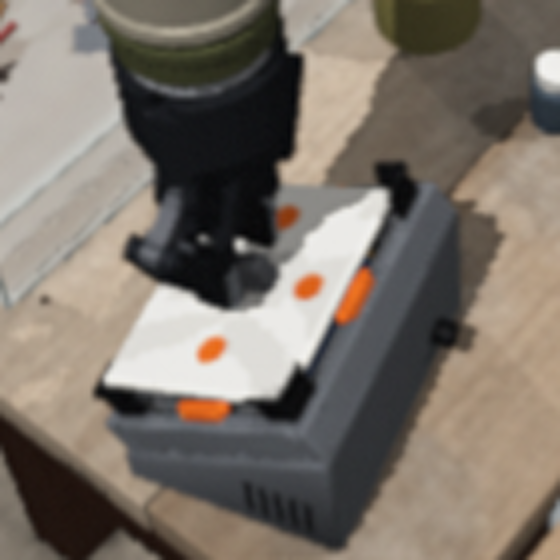

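The fingers straddle the rib. I'll grip it, lift along the normal and look.

Call:
send_rows(targets=[[0, 0, -0.0015, 0, 255], [0, 0, 0, 0, 255], [0, 0, 0, 0, 255], [0, 0, 0, 0, 255], [0, 0, 0, 0, 255], [0.002, 0.0005, 0.005, 0, 255], [0.004, 0.0011, 0.008, 0, 255], [0.0035, 0.001, 0.006, 0, 255], [-0.01, -0.003, 0.006, 0, 255], [-0.007, -0.002, 0.004, 0, 255], [0, 0, 0, 0, 255], [0, 0, 0, 0, 255]], newtons=25)

```text
clock: 24.55
tcp_pos: [0.5983, 0.1798, 0.1187]
orientation: [0.0, 0.602, 0.798, 0.0]
wrist_force: [0.3, -0.1, -0.8]
finger_gap: 0.0109
```

```bash
python3 look.py 18
```

```text
24.65 [0.59845619 0.17982501 0.11838111] [-0.54878576  0.40037972 -1.05962844] 0.011253826268837152
top 666 face z in bay = 41.8 + -0.1307 x + 0.0045 y resid 1.72
  orange 26 [168.8 223.4] [51.1  0.9 36.2]
scene 1496 face z in bay = 43.8 + -0.1473 x + 0.0054 y resid 1.06
  orange 17 [223.7 257.2] [15.7 42.9 42. ]
  orange 8 [199.  273.4] [-19.2  -2.   47.6]
  orange 26 [229.6 274.5] [50.9  2.  36.7]
  orange 27 [239.3 284. ] [58.9 -0.  10.8]
  orange 25 [204.4 290.3] [ 15.3 -39.2  41.9]
  orange 57 [200.4 312. ] [  0.4 -67.   12.6]
```

View pics/scene18.png

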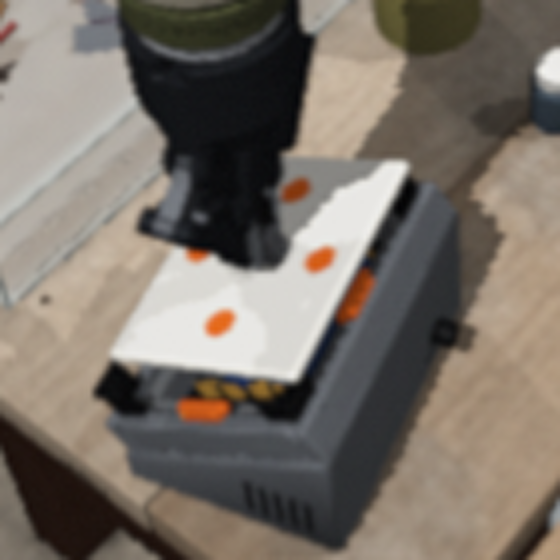

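Call:
send_rows(targets=[[0, 0, -0.003, 0, 255], [0, 0, -0.003, 0, 255], [0, 0, -0.003, 0, 255], [0, 0, -0.003, 0, 255], [0, 0, 0, 0, 255], [0, 0, 0, 0, 255]])

```text
clock: 25.25
tcp_pos: [0.5996, 0.18, 0.1069]
orientation: [0.001, 0.602, 0.798, 0.001]
wrist_force: [2.8, 0.8, 1.6]
finger_gap: 0.0116
```

```bash
python3 look.py 19
```

```text
25.35 [0.59956463 0.179975   0.10683753] [3.8470721  0.54167102 2.57843977] 0.011036590675674394
top 584 face z in bay = 29.6 + 0.0335 x + 0.0023 y resid 1.44
  orange 21 [169.3 223.3] [48.5  1.2 32.7]
scene 1259 face z in bay = 23.9 + 0.2154 x + -0.0959 y resid 7.07
  orange 20 [229.4 275.8] [48.1  1.7 33.1]
  orange 10 [202.2 278. ] [-24.2  -0.1  31.3]
  orange 37 [239.  283.8] [58.3  0.2 11. ]
  orange 20 [206.2 293.6] [ 13.1 -39.6  32.5]
  orange 58 [200.5 311.9] [  1.  -67.2  13. ]
```

Call:
send_rows(targets=[[0.002, 0.0006, 0.004, 0, 255], [0.0023, 0.0006, 0.0038, 0, 255], [0.005, 0.002, -0.003, 0, 255], [0.005, 0.002, -0.003, 0, 255], [0, 0, 0, 0, 255], [0, 0, 0, 0, 255], [0, 0, 0, 0, 255]])

```text
clock: 26.05
tcp_pos: [0.6126, 0.185, 0.108]
orientation: [-0.0, 0.602, 0.798, -0.0]
wrist_force: [0.8, -0.8, -0.6]
finger_gap: 0.011
```

```bash
python3 look.py 20
```

```text
26.15 [0.61272088 0.18501221 0.10824802] [-0.42707196 -0.43413645 -0.46599939] 0.01103921852130473
top 589 face z in bay = 37.8 + 0.0334 x + -0.0035 y resid 1.35
  orange 22 [166.8 217.2] [36.3 -0.4 39.7]
  orange 47 [172.3 231.9] [56.9 -0.2 11.4]
scene 1189 face z in bay = 39.7 + 0.0197 x + -0.0003 y resid 0.92
  orange 18 [222.5 274. ] [37.   0.1 41. ]
  orange 9 [195.3 276.1] [-35.5  -2.   39.8]
  orange 67 [238.1 283.6] [57.1 -0.4 12.3]
  orange 18 [199.  291.5] [  0.6 -40.5  40.3]
  orange 60 [200.7 311.9] [  0.9 -66.9  12.5]
```

View pics/scene20.png

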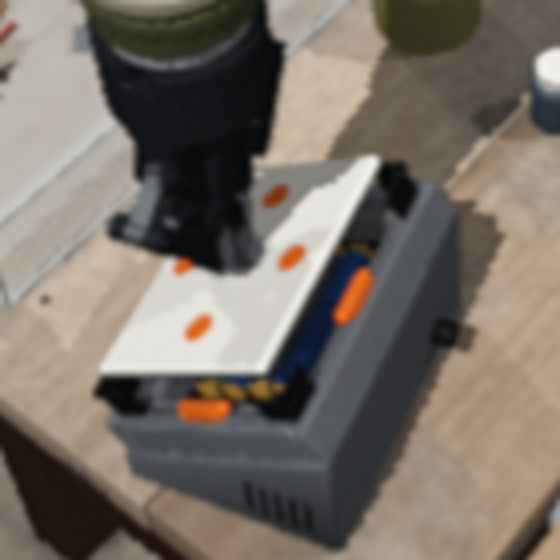

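View pics/top20.png

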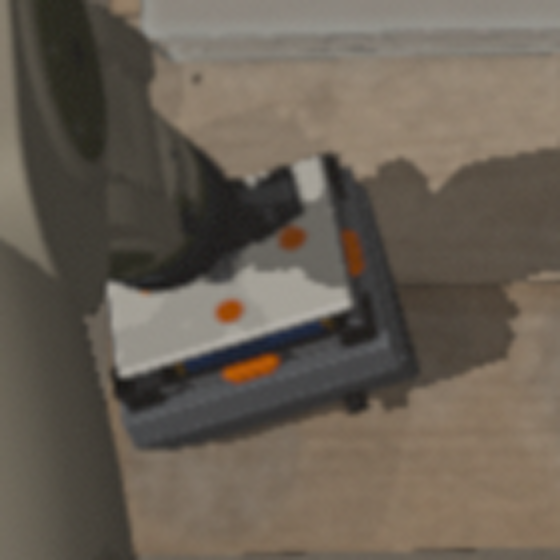

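Call:
send_rows(targets=[[-0.0008, -0.0002, -0.0029, 0, 255], [-0.0014, -0.0004, -0.0026, 0, 255], [-0.0014, -0.0004, -0.0026, 0, 255], [-0.0014, -0.0004, -0.0026, 0, 255], [-0.0014, -0.0004, -0.0026, 0, 255], [-0.0014, -0.0004, -0.0026, 0, 255], [0, 0, 0, 0, 255], [0, 0, 0, 0, 255]])

```text
clock: 26.95
tcp_pos: [0.6051, 0.1828, 0.0924]
orientation: [-0.0, 0.602, 0.798, 0.0]
wrist_force: [-0.8, -0.7, -0.5]
finger_gap: 0.0112
```

```bash
python3 look.py 21
```

```text
27.05 [0.60523719 0.18288405 0.09254947] [ 0.54203712 -0.14975569 -0.54857096] 0.010992249711641854
top 575 face z in bay = 20.5 + 0.0288 x + -0.0016 y resid 1.45
  orange 20 [169.2 221.4] [34.9 -0.8 21.5]
  orange 46 [172.5 231.8] [57.5  0.2 12.2]
scene 1255 face z in bay = 18.4 + 0.1761 x + -0.0701 y resid 6.05
  orange 67 [238.1 283.6] [57.1 -0.4 12.3]
  orange 16 [226.8 279.8] [35.7  0.3 23.5]
  orange 8 [199.9 281.9] [-36.6  -2.2  21.9]
  orange 19 [204. 297.] [ -0.3 -39.8  22.4]
  orange 58 [200.5 311.9] [  0.9 -67.   12.8]
```

View pics/scene21.png

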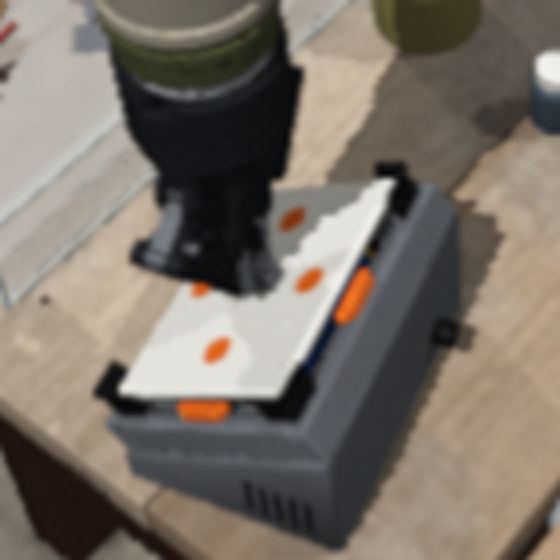

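Free of contact and inside the guides, with the underside about 2–3 mm above the clips. I'll lower 2 mm more, release, then back off vertically from the open straddle, which was clean last time.

Call:
send_rows(targets=[[-0.001, -0.0003, -0.0018, 0, 255], [0, 0, 0, 0, 255], [0, 0, 0, 0, 255], [0, 0, 0, 0, 150], [0, 0, 0, 0, 150], [0, 0, 0, 0, 150], [0, 0, 0, 0, 150], [0, 0, 0, 0, 150], [0, 0, 0.01, 0, 150], [0, 0, 0.02, 0, 150], [0, 0, 0.02, 0, 150], [0, 0, 0, 0, 150]])

```text
clock: 28.25
tcp_pos: [0.6063, 0.1829, 0.1445]
orientation: [0.002, 0.602, 0.798, 0.002]
wrist_force: [-0.4, 0.8, 0.2]
finger_gap: 0.0352
```

```bash
python3 look.py 22
```

```text
28.35 [0.60462343 0.18264639 0.1413821 ] [-0.29800119 -0.68562823 -0.48560016] 0.0353793791107398
top 729 face z in bay = 17.9 + -0.0104 x + -0.0035 y resid 1.54
  orange 8 [149.6 215.2] [  0.4 -42.   18.8]
  orange 12 [139.1 220.3] [  0.  -69.   12.1]
  orange 21 [169.8 221.8] [33.8 -0.3 18.1]
  orange 45 [172.5 231.8] [57.4  0.5 12. ]
scene 1328 face z in bay = 15.4 + 0.1570 x + -0.1001 y resid 6.34
  orange 64 [238.1 283.8] [57.2 -0.5 12.1]
  orange 17 [200.4 281.1] [-38.    0.7  20.8]
  orange 20 [227.2 281. ] [33.3  0.8 19.4]
  orange 18 [203.7 297.9] [ -2.1 -40.5  20.4]
  orange 54 [200.2 312.1] [  0.1 -67.4  12.7]
```

View pics/scene22.png

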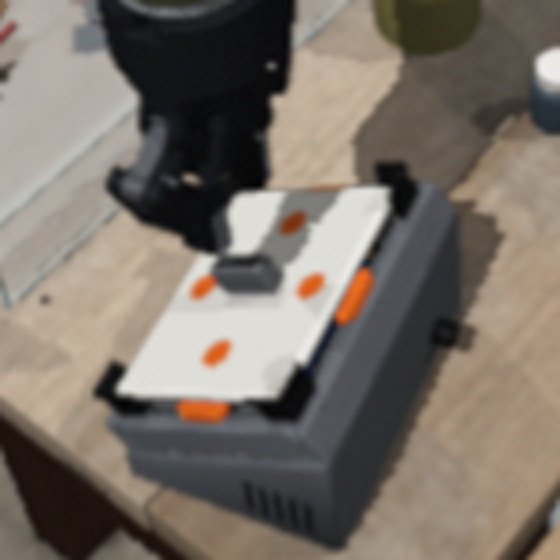

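Call:
send_rows(targets=[[0, 0, 0, 0, 255], [-0.01, -0.003, 0, 0, 255], [-0.015, -0.004, 0, 0, 255], [-0.0055, -0.001, 0, 0, 255], [0, 0, -0.015, 0, 255], [0, 0, -0.01, 0, 255], [0, 0, -0.007, 0, 255], [0, 0, -0.004, 0, 255], [0, 0, -0.002, 0, 255], [0, 0, 0, 0, 255]], newtons=60)

```text
clock: 29.35
tcp_pos: [0.5741, 0.1747, 0.103]
orientation: [0.0, 0.602, 0.798, 0.0]
wrist_force: [-0.9, 0.2, 1.5]
finger_gap: -0.0002
```

Call:
send_rows(targets=[[-0.001, -0.0003, -0.0018, 0, 255], [-0.001, -0.0003, -0.0018, 0, 255], [-0.001, -0.0003, -0.0018, 0, 255], [-0.001, -0.0003, -0.0018, 0, 255], [0, 0, 0, 0, 255]])

```text
clock: 29.85
tcp_pos: [0.5712, 0.174, 0.097]
orientation: [0.001, 0.602, 0.798, 0.002]
wrist_force: [1.2, 1.9, 7.6]
finger_gap: -0.0001
```

Call:
send_rows(targets=[[-0.001, -0.0003, -0.0018, 0, 255], [-0.001, -0.0003, -0.0018, 0, 255], [-0.001, -0.0003, -0.0018, 0, 255], [0, 0, 0, 0, 255]])

```text
clock: 30.25
tcp_pos: [0.5704, 0.1736, 0.0944]
orientation: [0.003, 0.602, 0.798, 0.004]
wrist_force: [-0.6, 1.6, 18.5]
finger_gap: -0.0002
```

Call:
send_rows(targets=[[-0.001, -0.0003, -0.0018, 0, 255], [-0.0005, -0.0002, -0.0018, 0, 255], [0, 0, -0.001, 0, 255], [0, 0, 0, 0, 255]])

```text
clock: 30.65
tcp_pos: [0.5707, 0.1736, 0.0939]
orientation: [0.005, 0.602, 0.798, 0.006]
wrist_force: [-4.1, 1.2, 39.9]
finger_gap: 0.0001
```

```bash
python3 look.py 23
```

```text
30.75 [0.57070219 0.17357205 0.09394214] [-4.76406729  0.9708762  38.8708698 ] 1.4107373720705008e-05
top 390 face z in bay = 14.4 + -0.1399 x + 0.0013 y resid 1.58
  orange 20 [165.  195.8] [-39.   -0.4  20.7]
  orange 17 [197.9 200.1] [-5.9 69.1 12. ]
  orange 10 [185.2 203. ] [ 0.1 41.7 22.7]
  orange 40 [173.  231.7] [57.1  1.3 11.3]
scene 1056 face z in bay = 11.7 + 0.0040 x + -0.1179 y resid 9.37
  orange 18 [199.3 280.9] [-28.3  -6.9  30.6]
  orange 60 [238.1 284. ] [57.  -0.9 11.8]
  orange 24 [204.5 299. ] [ -3.7 -39.8  16.2]
  orange 56 [199.5 313.6] [  0.2 -70.4  12.4]
```

The upper edge has clicked again. Now the lower edge, slightly further from the rib and with less sideways drift.

Call:
send_rows(targets=[[0, 0, 0.01, 0, 255], [0, 0, 0.02, 0, 255], [0, 0, 0.02, 0, 255], [0.03, 0.009, 0, 0, 255], [0.03, 0.009, 0, 0, 255], [0.012, 0.004, 0, 0, 255], [0, 0, 0, 0, 255], [0, 0, -0.02, 0, 255], [0, 0, -0.02, 0, 255], [0, 0, -0.01, 0, 255], [0, 0, 0, 0, 255], [0, 0, 0, 0, 255]])

```text
clock: 31.95
tcp_pos: [0.6368, 0.1939, 0.0858]
orientation: [-0.0, 0.602, 0.798, -0.0]
wrist_force: [-0.3, -0.2, 0.2]
finger_gap: 0.0002
```

```bash
python3 look.py 24
```

```text
32.05 [0.63771603 0.19403017 0.08666978] [-0.90196234 -0.17528341  0.75813923] -0.0001543924413400765
top 1100 face z in bay = 13.8 + -0.1601 x + -0.0008 y resid 1.76
  orange 22 [185.9 204.1] [-2.7 41.3 15.1]
  orange 17 [199.1 204.4] [ 7.1 69.6 12.5]
  orange 25 [150.4 214.8] [ -3.7 -41.4  14.6]
  orange 30 [138.7 220.1] [ -0.2 -69.6  13. ]
  orange 24 [170.9 223.3] [31.9 -0.6  9. ]
  orange 44 [172.7 231.8] [57.3  0.6 11.7]
scene 1652 face z in bay = 14.5 + -0.0598 x + -0.0291 y resid 6.46
  orange 19 [233.4 256.4] [-1.3 76.6  7.2]
  orange 17 [223.5 266.4] [-2.  41.3 16.6]
  orange 18 [199.9 280.3] [-38.8   1.7  22.1]
  orange 57 [238.2 284. ] [57.5 -0.7 11.9]
  orange 24 [229.4 283.9] [32.6  1.  10.2]
  orange 23 [204.6 298.9] [ -3.3 -39.8  16.4]
  orange 56 [199.5 313.1] [ -0.1 -69.8  12.8]
```

View pics/scene24.png

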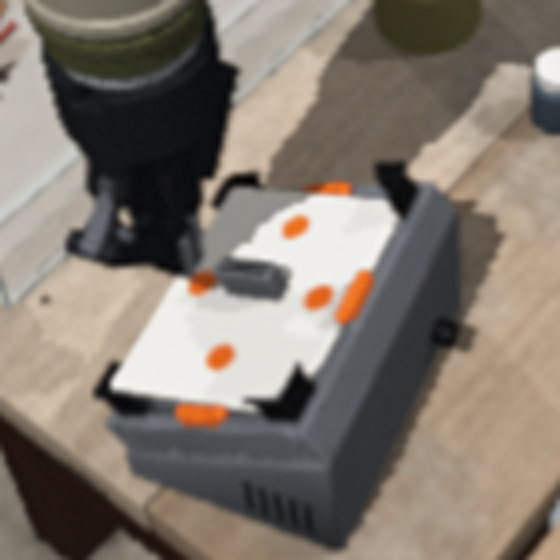

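View pics/top24.png

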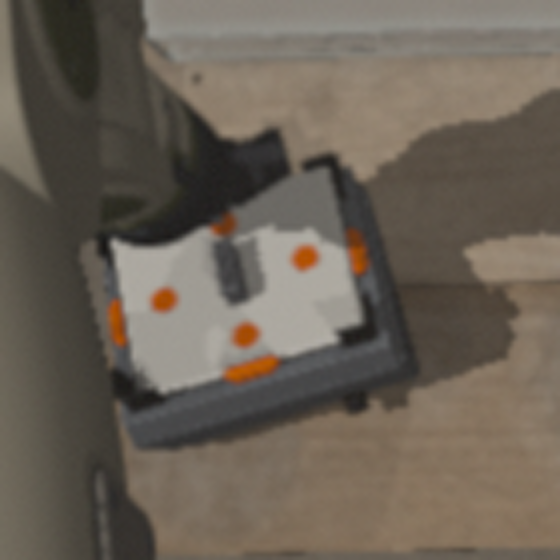

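Call:
send_rows(targets=[[-0.0015, -0.0005, -0.008, 0, 255], [0, 0, -0.005, 0, 255], [-0.0005, -0.0001, -0.002, 0, 255], [-0.0005, -0.0001, -0.002, 0, 255], [-0.0005, -0.0001, -0.002, 0, 255], [0, 0, 0, 0, 255]])

```text
clock: 32.65
tcp_pos: [0.6347, 0.1933, 0.0689]
orientation: [0.001, 0.602, 0.798, 0.001]
wrist_force: [-3.9, -1.2, 12.1]
finger_gap: -0.0002
```

Call:
send_rows(targets=[[-0.0005, -0.0001, -0.002, 0, 255], [-0.0005, -0.0001, -0.002, 0, 255], [-0.0005, -0.0001, -0.002, 0, 255], [0, 0, 0, 0, 255]])

```text
clock: 33.05
tcp_pos: [0.6358, 0.1935, 0.0679]
orientation: [0.003, 0.602, 0.798, 0.004]
wrist_force: [-5.8, -0.9, 30.4]
finger_gap: -0.0001
```

Call:
send_rows(targets=[[-0.0005, -0.0001, -0.002, 0, 255], [-0.0005, -0.0001, -0.002, 0, 255], [0, 0, 0, 0, 255]])

```text
clock: 33.35
tcp_pos: [0.6368, 0.1938, 0.0665]
orientation: [0.005, 0.602, 0.798, 0.006]
wrist_force: [-8.2, -0.8, 39.9]
finger_gap: -0.0001
```

```bash
python3 look.py 25
```

```text
33.45 [0.63592865 0.19353759 0.06460881] [-2.84062475  0.32187943 22.88836079] -0.00016296131512805005
top 1029 face z in bay = 12.9 + -0.1447 x + 0.0001 y resid 1.68
  orange 21 [185.9 204.2] [-2.7 41.2 14.6]
  orange 13 [199. 205.] [ 8.5 69.1 12.1]
  orange 23 [150.4 214.9] [ -3.7 -41.4  14. ]
  orange 29 [138.6 220.1] [ -0.6 -69.9  12.6]
  orange 24 [171.2 223.5] [32.2 -0.1  8.4]
  orange 44 [172.7 231.8] [57.1  0.6 11.5]
scene 1551 face z in bay = 13.1 + -0.0353 x + -0.0215 y resid 6.0
  orange 21 [234.3 256.6] [ 1.8 75.8  7.4]
  orange 18 [224.  266.3] [-3.1 43.3 14.7]
  orange 56 [238.2 284.1] [57.7 -1.3 12. ]
  orange 23 [229.6 283.9] [33.1  1.  10.1]
  orange 23 [205.2 299.2] [ -3.  -39.4  15. ]
  orange 52 [199.6 313.1] [  0.3 -69.8  12.8]
```

View pics/scene25.png

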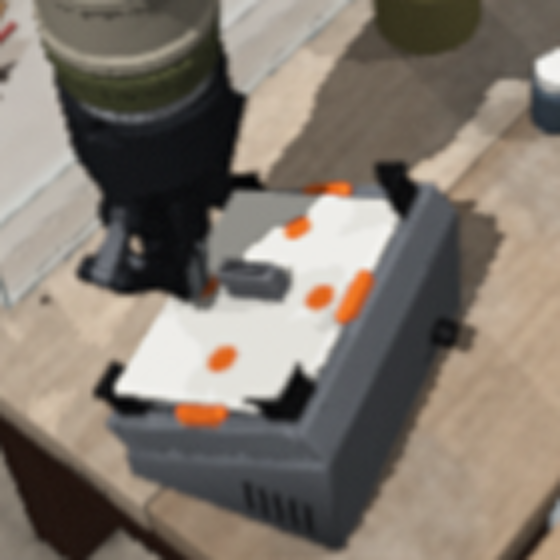

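View pics/top25.png

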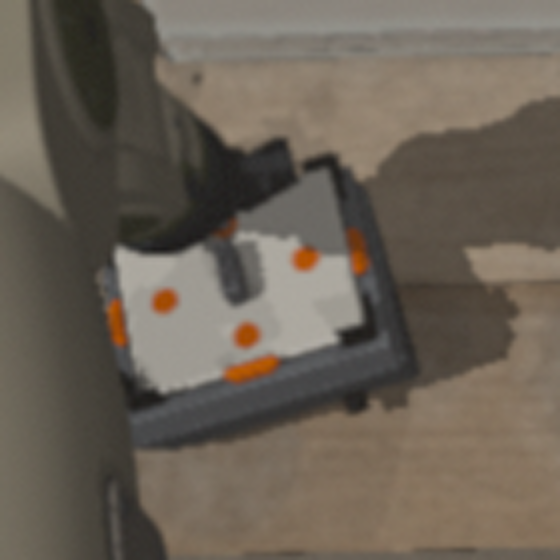

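Call:
send_rows(targets=[[0, 0, 0, 0, 255], [0, 0, 0, 0, 255]])

```text
clock: 33.65
tcp_pos: [0.6341, 0.1931, 0.0609]
orientation: [0.002, 0.602, 0.798, 0.003]
wrist_force: [-0.4, -0.2, 0.8]
finger_gap: 0.0001
```

```bash
python3 look.py 26
```

```text
33.75 [0.63230534 0.19279934 0.05774294] [0.32819453 0.45701078 0.07094055] -0.00014284392365458424
top 871 face z in bay = 8.9 + -0.0540 x + -0.0007 y resid 1.64
  orange 14 [199.1 205.1] [ 8.7 69.2 11.8]
  orange 22 [186.8 206.2] [-0.4 41.6  9.5]
  orange 23 [139.2 220.4] [  1.  -68.5  13.1]
  orange 22 [151.5 217. ] [ -0.5 -40.9   9.5]
  orange 24 [171.7 225.1] [35.8 -0.1  7.4]
  orange 44 [172.7 231.8] [57.4  0.7 11.9]
scene 1157 face z in bay = 7.5 + 0.0007 x + -0.0030 y resid 0.94
  orange 23 [233.4 257.9] [ 7.8 67.  12.7]
  orange 15 [226.7 268.7] [-0.1 42.6  7.9]
  orange 82 [236.3 284.2] [52.1 -0.9 11.1]
  orange 14 [193.7 288.1] [-56.5  -9.9  12.2]
  orange 18 [208.  301.9] [ -0.3 -40.4   7.9]
  orange 54 [200.5 312.1] [  0.8 -67.2  12.6]
```

View pics/scene26.png

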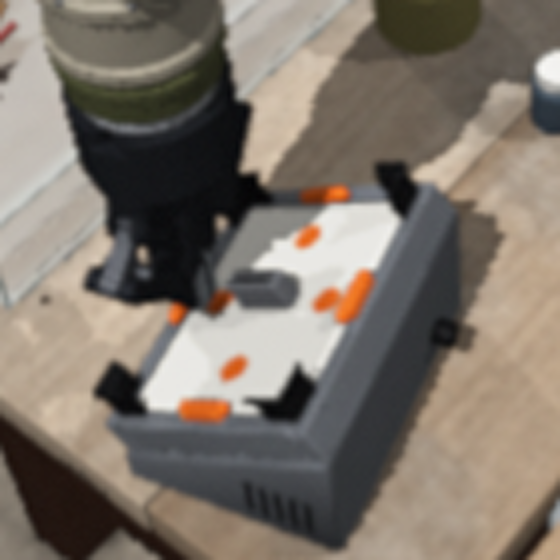

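It's home all round with zero tilt, and the finger carries no load. I'll retreat down-slope and up, clear of the rib.

Call:
send_rows(targets=[[0.003, 0.001, 0.003, 0, 255], [0.004, 0.001, 0.005, 0, 255], [0.006, 0.002, 0.01, 0, 255], [0.005, 0.001, 0.02, 0, 255], [0, 0, 0.03, 0, 255], [0, 0, 0.04, 0, 255], [0, 0, 0, 0, 255]])

```text
clock: 34.45
tcp_pos: [0.6532, 0.1984, 0.1707]
orientation: [0.003, 0.602, 0.798, 0.004]
wrist_force: [1.5, 0.1, 1.3]
finger_gap: -0.0002
```

```bash
python3 look.py 27
```

```text
34.55 [0.65073925 0.19788313 0.16553768] [ 1.05248763  0.68087788 -0.08874331] -0.00016175184642308255
top 1270 face z in bay = 6.1 + -0.0016 x + 0.0017 y resid 1.5
  orange 37 [165.4 192.1] [-56.8   0.2  11.9]
  orange 16 [167.3 199.8] [-37.7   0.2   6.2]
  orange 31 [197.5 202.8] [ 1.5 67.1 12.4]
  orange 20 [187.  207.1] [ 0.2 41.3  7. ]
  orange 32 [140.  220.2] [  0.8 -66.7  13. ]
  orange 19 [151.9 217.6] [ -0.8 -40.7   6.7]
  orange 24 [171.7 225.1] [35.4 -0.1  6.6]
  orange 44 [172.7 231.8] [57.4  0.6 11.8]
scene 1172 face z in bay = 7.5 + -0.0004 x + -0.0022 y resid 0.92
  orange 42 [230.4 258.3] [-1.7 67.6 11.6]
  orange 17 [226.6 268.9] [ 0.2 42.   7.9]
  orange 49 [196.2 284.1] [-56.3   0.3  12.2]
  orange 79 [236.4 284.1] [51.6 -0.2 10.7]
  orange 16 [204.8 284.8] [-35.    1.    8.5]
  orange 18 [208.  301.9] [ -0.  -40.5   8.1]
  orange 54 [200.4 312.1] [  0.5 -67.3  12.7]
```

View pics/scene27.png

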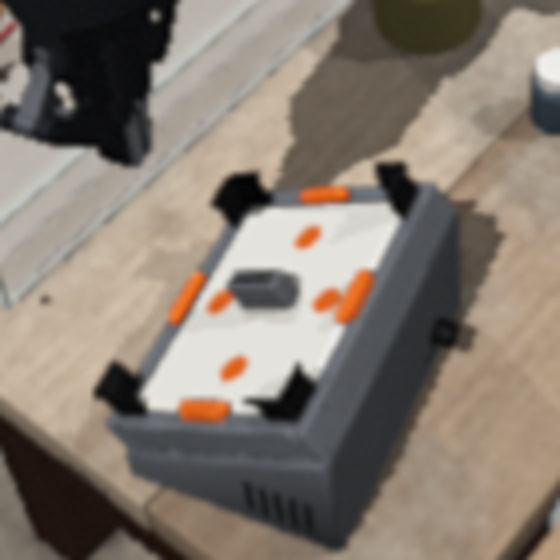

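View pics/top27.png

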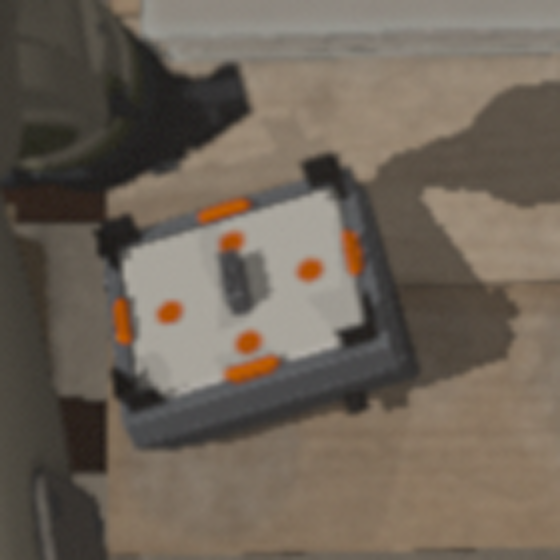

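Call:
send_rows(targets=[[-0.02, -0.02, 0.02, 0, 255], [-0.02, -0.03, 0, 0, 255], [0, 0, 0, 0, 255], [0, 0, 0, 0, 255], [0, 0, 0, 0, 255], [0, 0, 0, 0, 255]])

```text
clock: 35.15
tcp_pos: [0.61, 0.1483, 0.1836]
orientation: [-0.0, 0.602, 0.798, -0.0]
wrist_force: [0.8, 0.2, 0.3]
finger_gap: 0.0002
```

```bash
python3 look.py 28; python3 - <<'E'
from h import *
from workcell import eyes
p=np.array([.5868,.1782,.0705]);R=bayR(np.radians(196))
for c in ["top","scene"]:
    r=load(f"{c}28.npz");P=cloud(r);B=(P-p)@R*1000;im=r["img"].astype(int)
    w=(im.min(2)>100)&(im.max(2)-im.min(2)<45)
    for n,(x0,x1,y0,y1) in dict(xp=(40,52,-40,40),xn=(-54,-42,-40,40),yp=(-35,35,50,62),yn=(-35,35,-62,-50)).items():
        m=w&(B[...,0]>x0)&(B[...,0]<x1)&(B[...,1]>y0)&(B[...,1]<y1)&(abs(B[...,2])<35)
        print(c,n,m.sum(),np.median(B[m][:,2]).round(1) if m.sum() else None)
    for n in ["dark_bottle","red_bottle","gold_tin"]: print(n,[(round(k["conf"],2),np.round(k["xyz"],3)) for k in eyes.tip_of(n,c)[:1]])
    r0=load(f"{c}0.npz"); b=(slice(150,270),slice(255,295)) if c=="top" else (slice(180,270),slice(240,330))
    print("bystander depth diff px",(abs(r0["z_map"][b]-r["z_map"][b])>.008).sum())
E
```

```text
35.25 [0.6098927  0.14829226 0.18381235] [-0.06338878  0.38582111 -0.30145597] 0.00015778473891183805
top 781 face z in bay = 6.1 + 0.0023 x + -0.0001 y resid 1.47
  orange 30 [197.5 202.6] [ 1.  67.1 12.4]
  orange 21 [187. 207.] [-0.5 41.2  6.6]
  orange 19 [151.9 217.6] [ -0.9 -40.8   6.6]
  orange 23 [171.6 225. ] [35.4 -0.1  6.9]
  orange 44 [172.7 231.8] [57.4  0.6 11.8]
scene 1182 face z in bay = 7.5 + -0.0005 x + -0.0025 y resid 0.92
  orange 40 [230.4 258.4] [ 0.4 66.  13. ]
  orange 17 [226.6 268.9] [ 0.1 42.1  7.8]
  orange 49 [196.2 284.1] [-55.8   0.   12.6]
  orange 79 [236.4 284. ] [52.  -0.3 11.2]
  orange 17 [204.6 284.9] [-35.1   0.7   8.7]
  orange 18 [208.  301.9] [  0.6 -40.9   8.6]
  orange 54 [200.4 312.1] [  0.5 -67.3  12.7]
top xp 124 6.3
top xn 0 None
top yp 126 6.1
top yn 43 6.3
dark_bottle [(0.66, array([ 0.585, -0.052, -0.001]))]
red_bottle [(0.49, array([ 0.504, -0.05 , -0.002]))]
gold_tin [(0.9, array([ 0.689, -0.071,  0.   ]))]
bystander depth diff px 68
scene xp 110 7.4
scene xn 116 7.6
scene yp 111 7.5
scene yn 94 7.6
dark_bottle [(0.66, array([ 0.581, -0.049,  0.001]))]
red_bottle [(0.77, array([ 0.502, -0.054,  0.001]))]
gold_tin [(0.96, array([ 0.69 , -0.066, -0.001]))]
bystander depth diff px 666
```

```bash
python3 - <<'E'
from h import *
cv2.imwrite("pics/scene28f.png",load("scene28.npz")["img"][:,:,::-1])
E
```

```text
(no output)
```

View pics/scene28f.png

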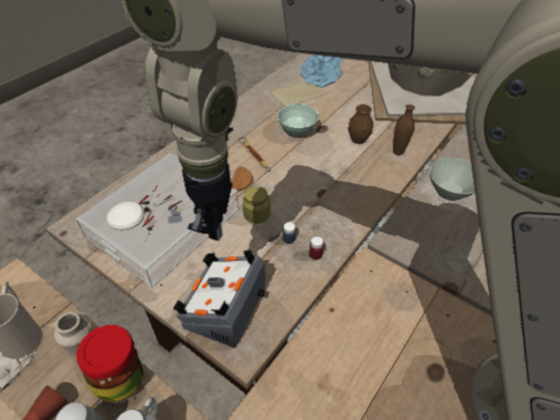

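All edges are level to within about 0.2 mm, the clips are at rest, and the bystanders stand at (257,205), (289,232) and (316,247) as before. Handing in.

```bash
python3 - <<'E'
from workcell import ticket, monitor
print(monitor.get_state()["clock"]); print(ticket.hand_in())
E
```

```text
35.55
the job is handed in; nothing more can be done
None
```

The cover is back on the battery bay, clicked under all four clips and flush all round. I handed the job in at 35.6 s.

**What I did:** I gripped the cover by its rib and tilted it to the bay's slope against the tops of the upper guides. I then lowered it between the corner guides, let go, and pressed the upper and then the lower edge with closed fingers. The side clips clicked during the lower press, so I did not press the side dots separately.

**What went wrong:** On my first try everything clicked. But when I lifted straight up, the finger caught the rib and pulled the cover back out onto the lower guides. I regripped it, laid it in again, let go, pressed both edges again, and backed away from the rib.

**Last checks:**
- **Cover:** the face reads level to within 0.2 mm along the edges seen by each camera. The lower edge was hidden from the top camera, so only the scene camera checked it. The scene camera put the whole face at 7.5 mm and the top camera at 6.1 mm, against an expected 6 mm; the difference is a constant camera offset.
- **Clips:** the lower, left and right clips are back at their starting positions in the pictures. The upper clip's spot merged with the cover's dot in the scene view, but in the top view it is back within about 1 mm.
- **Bystanders:** both bottles and the tin read within a few mm of where they started, about the detector's accuracy. My depth-difference check flagged some pixels there; I put these down to the arm in view but did not confirm it.
- **Force:** the highest wrist force I saw was about 40 N, from the closed fingertips on the cover.

The box's low side actually faced world +x, away from the robot, not +y as the task text says. I followed what the cameras showed.

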